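# Pack the tank demonstrator's spares into their fitted tray

### The job

Pack the spares lying on the red panel into the fitted grey tray. Lay the float probe flat in its long compartment, white head in the square pocket and stem tip in the narrow slot, and once it is in, lay the black keeper bar across it, fully down on the two blue ledges between their rims; the aluminium L-bracket goes flat in the yellow L-shaped compartment at any time. Set every part down gently, never dropping it in, do not force the probe, and leave the brass fitting already in the tray and the other bits on the panel where they are.

Things in the scene. Friction and masses are not known exactly. Their poses are not given: they have to be found in the camera images.
- tray: Fixed grey tray, 216 (x) x 232 (y) mm; floors 8 mm above the table. Origin: centre of its underside, z up. Probe lies along tray x at y = +28 mm; bracket is centred at (-67, -57) mm; keeper lies along tray y at x = 0. About 4 mm of play on each side of every part. Between head pocket and tip slot the floor is free to 60 mm either side of the stem. A pocket at (+66, -62) mm holds a brass fitting.
- probe: Float level probe, 178 mm long, 120 g. Origin on the stem axis midway between the floats, 15 mm above what it lies on; x runs from head to tip. White square head 30 x 30 mm (x -96 to -60); steel stem 12 mm diameter to x = +82; orange floats 30 mm diameter (x -52 to -28 and 28 to 52). Grip the bare stem between the floats; it balances there, 3 mm towards the head. The head stops it rolling.
- probe_head (a point): Centre of the probe's white head, on the stem axis.
- probe_tip (a point): The far end of the probe's stem, on its axis.
- head_seat (a point): Where probe_head belongs in the tray: centre of the white-walled square pocket, 38 mm wide inside with walls 5 mm thick at its sides and its outer end, open above and towards the slot; walls rise 22 mm above the floor. The point is 15 mm above the tray floor. Axes as the tray.
- tip_seat (a point): Where probe_tip belongs: in the white-walled narrow slot 20 mm wide, 26 mm long, closed at its outer end 4 mm beyond this point; walls rise 22 mm above the floor. The point is 15 mm above the floor, 160 mm from head_seat in the tray's +x direction.
- bracket: Flat pale aluminium L-bracket, 8 mm thick, 100 g, outline 100 (x) x 60 (y) mm, arms 26 mm wide. Origin under the centre of that outline. The long arm is the full 100 mm along x, centred on y = -17; the short arm, at x = -50 to -24, reaches y = +30. Grip across the long arm near x = +4 with the very fingertips, about 2 mm above what it lies on.
- bracket_corner (a point): Middle of the outer end edge of the long arm at the corner of the L (bracket x = -50, y = -17 mm), on the underside.
- bracket_end (a point): Middle of the free end edge of the long arm (bracket x = +50, y = -17 mm), on the underside.
- corner_seat (a point): Where bracket_corner belongs, on the tray floor. The yellow fence round the L compartment is 4 mm thick and 10 mm high, with gaps for the fingers about the middle of the long arm. The short arm points to tray +x, the long arm from the corner runs to tray -y.
- end_seat (a point): Where bracket_end belongs, on the tray floor, 100 mm from corner_seat in the tray's -y direction.
- keeper: Black flat keeper bar, 156 (its x) x 24 (its y) x 6 mm, 60 g, with an upright grip tab in the middle: 12 mm thick along the bar's x, 24 mm along its y, from the bar's top (6 mm) up to 32 mm. Origin: centre of the bar's underside. Either end may go either way.
- keeper_seat (a point): Where the keeper's origin belongs, bar along tray y: midway between the blue ledges, level with their tops, 24 mm above the tray floor (3 mm over a laid probe's stem, 6 mm below its floats' tops). Ledges stand 60 to 87 mm either side along tray y; rims 7 mm high on three sides leave a bed 32 mm wide, 164 mm from end to end.
- panel: Fixed red sheet, 300 x 300 x 4 mm, on which the three parts start; origin at the centre of its underside. Its top is 4 mm above the table.
- fitting: Brass fitting, 28 mm flange, 30 mm high, standing in its pocket in the tray; leave alone. Origin: centre of its underside.
- spare_fitting: Same brass fitting, standing on the far part of the red panel; leave alone. Origin: centre of its underside.
- seal_ring: White plastic ring, 32 mm across, 6 mm high, on the far part of the red panel; leave alone.
Things that resemble listed ones, but are neither listed nor needed, are in the scene too. There is more than one size of the bracket; the job needs the middle-sized.

How it is judged (in metres and radians):
On the way, in this order (a step that is already met when the one before it is completed fails the run):
1. the float probe lies home in its compartment, head in the pocket and tip in the slot (distance between probe_head and head_seat below 0.009 m and distance between probe_tip and tip_seat below 0.009 m), for 0.2 s.
2. the keeper bar lies fully down across it on both ledges (all of step 1 and distance between keeper and keeper_seat below 0.009 m and z of keeper in the frame of keeper_seat below 0.003 m and angle between the x axis of keeper and the y axis of tray, either way round below 0.12 rad and angle between keeper's own z axis and vertical below 0.05 rad), for 0.2 s.
At the end, for the whole second after the job is handed in: Probe head and tip, both ends of the bracket's long arm and the keeper's origin each within 9 mm of their seats; bracket and keeper at most 3 mm above them and level within 0.05 rad; keeper along tray y within 0.12 rad; all three at rest (all of step 2 and distance between bracket_corner and corner_seat below 0.009 m and distance between bracket_end and end_seat below 0.009 m and z of bracket_corner in the frame of corner_seat below 0.003 m and z of bracket_end in the frame of end_seat below 0.003 m and angle between bracket's own z axis and vertical below 0.05 rad and linear speed of each of probe, bracket, keeper below 0.02 m/s); the robot touches nothing.
It fails at once if the probe dropped into the tray (faster than 0.5 m/s within 20 mm of its seat) (distance between probe_tip and tip_seat below 0.02 m and linear speed of probe above 0.5 m/s).
It fails at once if the bracket dropped into the tray (faster than 0.5 m/s within 20 mm of its seat) (distance between bracket_end and end_seat below 0.02 m and linear speed of bracket above 0.5 m/s).
It fails at once if the keeper dropped into the tray (faster than 0.5 m/s within 20 mm of its seat) (distance between keeper and keeper_seat below 0.02 m and linear speed of keeper above 0.5 m/s).
It fails at once if the probe forced into the tray (more than 40 N between them) (contact force between probe and tray above 40 N).
It fails at once if one of the brass fittings or the seal ring moved by more than 30 mm (distance of any of fitting, spare_fitting, seal_ring from where it was at the start of the episode above 0.03 m).
It also fails if it takes over 70 s, if anything falls off the work surface, if the arm or the gripper's body presses on something with over 40 N, if the wrist force passes 120 N, or if a joint passes its speed limit or range.

### The arm

A 6-joint arm with a two-finger parallel gripper is mounted at the origin on the work surface. World frame = base frame: x ahead of the robot, y to its left, z up, the work surface at z = 0. Lengths are in m, angles in degrees, forces in N, time in s.
With the tool pointing down it reaches from about 0.4 to 0.825 m from the base axis. Payload 7 kg.
Tool frame: the origin (TCP) lies on the centre line of the jaws, within the pads' length; the fingertips stand 14 mm ahead of it and the grasp point (between the pads) lies 5 mm behind it; z points along the fingers, y is the line along which they close (so a half turn about z gives the same grasp; the last joint's range is limited). The gripper opens to 88 mm and grips with 3 to 60 N. Pads are 19 mm wide; open, the fingers measure 130 mm over their backs; the gripper's body (78 mm by 193 mm) begins 47 mm behind the grasp point.
Start: joints at [-57.405, 20.546, 0.682, 0, -70.136, -16.507], TCP at [0.187, -0.649, 0.219] pointing down, gripper open.
Joint ranges: [-176.03, 176.03], [-82.01, 121.73], [-58.28, 71.71], [-173.87, 95.51], [-174.79, -0.11], [-173.66, 173.66]. Speed limits (degrees/s): [136.94, 136.94, 172.46, 180, 180, 180].

### API

Orientations are given as [roll, pitch, yaw] about the fixed x, y, z axes, in that order (R = Rz(yaw) Ry(pitch) Rx(roll)).
In Python, from plant import r gives the robot as it stands.
- The arm moves only by the tool send_rows, never from a script. Its argument "steps" is a list of rows, each an object with "dp": the shift along the tool's x, y, z in mm, a list of three; "roll": the turn about the tool's z in rad; "jaw": the opening in per cent of the stroke, from 0 (shut) to 100 (fully open). In form: [{"dp": [tx, ty, tz], "roll": roll, "jaw": jaw}, ...]. A call has 1 to 5 rows; each row is the pose to reach, as a shift and turn from the pose commanded when the call began, along the tool's axes at that moment; what a row does not reach only later rows make up. A row lasts 1/8 s, in which the tool goes at most 62.5 mm and 10.7 degrees, less where a joint would pass 70% of its speed; a pose out of reach is approached as far as the arm can. A call with a gripper value outside its range is refused whole. The fingers move at their own pace and stop on an object; "newtons" is the grip in N (left out, the last holds). Time passes only in rows, so rows that repeat a pose let the fingers close. It gives the time, the measured TCP pose, the force, the opening and the grip force at its end, in the units of the state.
- r.get_state(): the state, without advancing time (a new reading comes with each control period).
- r.capture(name): name is "side" or "top" or "wrist"; returns a dict with "image" (420x560x3 uint8, blue, green, red), "K" (3x3 intrinsics, pixels), "rvec" (rotation vector, rad) and "tvec" (3), from world to camera coordinates, as OpenCV has them. Camera axes: x right, y down, z forward; pixel columns grow to the right and rows downward; lengths in m; the calibration is good to about 2 mm. A picture is of the moment at which its call begins. There is no depth.
- r.close_job(): hands the job in; it is judged then, once.
The state is a dict: "time_s": time; "joints": joint angles; "qd": joint speeds; "joint_torque": joint torques, N m; "tcp_pos": TCP position; "eef_rot": TCP orientation; "contact_force": force on the tool from outside, world axes, zero at the start; "moment": the same for the moment, N m; "gripper_width": finger opening in m; "gripper_force": force on a finger pad.
Only numpy, scipy, OpenCV 4.12 (cv2) and the standard library are available. Lean on these libraries where they do the work, as an engineer would, in place of code of your own. Each camera call takes 0.05 s, during which the arm holds its last target. There are 200 camera calls.

## Working session

There is one attempt and no reset: what is moved stays moved. The work goes in short steps, Python scripts to look and compute and a tool call to move; the robot and the scene stay as the last step left them, time stands still between calls to the robot, and variables do not carry over. Pictures are saved under pics/ and viewed, at most 10 in all, crops included, and the job is handed in when it is done.

Besides the shell and the picture viewer there is one more tool, called after "Call:" by a JSON object that holds its "fn" and its "kwargs". send_rows: Moves the arm, as the interface text tells. Its arguments: {"type":"object","properties":{"steps":{"type":"array","items":{"type":"object","properties":{"dp":{"type":"array","items":{"type":"number"}},"roll":{"type":"number"},"jaw":{"type":"number"}}}},"newtons":{"type":"number"}},"required":["steps"]}

```bash
mkdir -p pics && ls
cat > h.py <<'E'
import numpy as np, cv2
from plant import r
def ray(c,uv,z):
    R=cv2.Rodrigues(np.array(c["rvec"],float))[0]; t=np.array(c["tvec"],float).ravel()
    K=np.array(c["K"],float); o=-R.T@t
    d=R.T@np.linalg.solve(K,np.array([uv[0],uv[1],1.0]))
    return o+d*(z-o[2])/d[2]
def proj(c,p):
    return cv2.projectPoints(np.array(p,float).reshape(-1,1,3),np.array(c["rvec"],float),np.array(c["tvec"],float),np.array(c["K"],float),None)[0].reshape(-1,2)
E
python3 - <<'E'
from h import *
import pickle
for n in("top","side"):
    c=r.capture(n); cv2.imwrite(f"pics/{n}0.png",c["image"]); pickle.dump(c,open(n+"0.pkl","wb"))
    R=cv2.Rodrigues(np.array(c["rvec"],float))[0]; print(n,-R.T@np.array(c["tvec"],float).ravel(),R[2],np.array(c["K"])[0])
print(r.get_state())
E
```

```text
pics
top [ 0.2674685  -0.01787795  1.29535363] [ 0.16364533  0.02972296 -0.98607137] [489.29384617   0.         284.30224358]
side [0.10542891 0.66593131 0.64271811] [ 0.38447111 -0.70201855 -0.59945969] [426.77642049   0.         283.76435333]
{'time_s': 0.1, 'joints': array([-5.74052395e+01,  2.05858981e+01,  6.39727591e-01, -1.84779381e-02,
       -7.01379852e+01, -1.65054199e+01]), 'qd': array([-0.06178795, -0.16863543,  0.20557502,  0.0977448 , -0.10885155,
        0.00280873]), 'joint_torque': array([-1.82275104e-03, -5.84161985e+01,  2.93749988e+01,  7.01552108e+00,
        1.01511955e-02, -2.62691015e-05]), 'tcp_pos': array([ 0.18689716, -0.64813102,  0.2179356 ]), 'eef_rot': array([ 1.79914376e+02, -7.25566469e-03, -1.63916945e+02]), 'contact_force': array([ 0.17010547, -0.26780989, -0.44208076]), 'moment': array([-0.03220299,  0.03978206, -0.02087202]), 'gripper_force': 0.0, 'gripper_width': 0.08780781505097518}
```

View pics/top0.png

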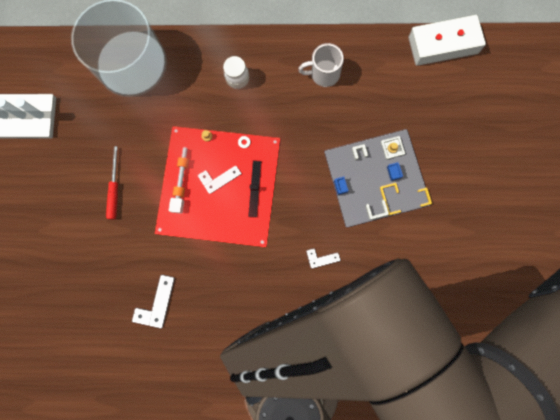

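View pics/side0.png

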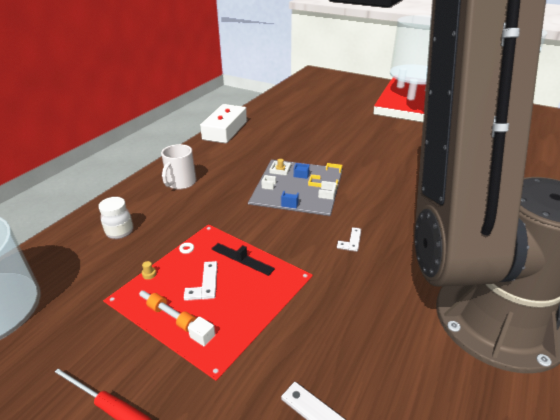

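The top view shows the probe (head 176,205; tip 185,150), the middle-sized bracket (218,180) and the keeper (255,188) on the red panel. The tray is at (378,178), with its head pocket at (378,210), slot at (360,152) and yellow L fence at (400,195). The side view agrees. I'll take coarse positions from these.

Run:
```python
from h import *
import pickle
c=pickle.load(open("top0.pkl","rb")); im=c["image"]; hsv=cv2.cvtColor(im,cv2.COLOR_BGR2HSV)
def blobs(lo,hi,box,z,name,mn=8):
    m=cv2.inRange(hsv,np.array(lo),np.array(hi)); k=np.zeros_like(m); x0,y0,x1,y1=box; k[y0:y1,x0:x1]=m[y0:y1,x0:x1]
    for q in cv2.findContours(k,cv2.RETR_EXTERNAL,cv2.CHAIN_APPROX_NONE)[0]:
        if len(q)<mn: continue
        P=np.array([ray(c,p[0],z)[:2]*1000 for p in q],np.float32)
        rc=cv2.minAreaRect(P); print(name,np.round(rc[0]),np.round(rc[1]),round(rc[2],1), "px",np.round(q.reshape(-1,2).mean(0)))
blobs((0,0,60),(179,70,150),(318,120,440,235),.008,"tray",60)
blobs((100,120,50),(130,255,255),(318,120,440,235),.032,"blue")
blobs((20,120,120),(32,255,255),(318,120,440,235),.018,"yellow")
blobs((0,0,150),(179,60,255),(318,120,440,235),.030,"white")
blobs((0,0,0),(179,255,50),(160,130,275,240),.010,"keeper")
blobs((0,0,120),(179,90,255),(160,130,275,240),.014,"probe/br")
blobs((7,150,120),(18,255,255),(160,130,275,240),.02,"orange",5)
```

```text
tray [ 550. -226.] [219. 235.] 15.1 px [379. 185.]
blue [ 523. -127.] [41. 29.] 14.4 px [341. 185.]
blue [ 561. -269.] [41. 33.] 14.4 px [395. 171.]
yellow [ 454. -268.] [ 7. 30.] 11.6 px [394. 212.]
yellow [ 495. -349.] [47. 28.] 9.0 px [425. 197.]
yellow [ 510. -257.] [38. 45.] 16.5 px [388. 189.]
yellow [ 630. -268.] [21. 25.] 63.1 px [393. 147.]
white [ 426. -152.] [6. 8.] 71.0 px [351. 222.]
white [ 437. -166.] [11.  7.] 45.0 px [356. 218.]
white [ 440. -155.] [14.  4.] 13.1 px [351. 217.]
white [ 459. -269.] [ 3. 24.] 12.8 px [396. 209.]
white [ 477. -337.] [ 3. 18.] 26.7 px [422. 203.]
white [ 460. -217.] [44. 57.] 15.3 px [376. 210.]
white [ 511. -268.] [11.  2.] 16.5 px [394. 190.]
white [ 518. -337.] [ 2. 11.] 18.8 px [421. 187.]
white [ 518. -229.] [ 4. 14.] 67.5 px [379. 187.]
white [ 528. -246.] [ 2. 16.] 14.4 px [386. 183.]
white [ 548. -124.] [ 6. 29.] 10.6 px [339. 176.]
white [ 585. -260.] [ 3. 17.] 18.9 px [391. 162.]
white [ 617. -178.] [36. 41.] 14.4 px [359. 150.]
white [ 628. -265.] [56. 57.] 14.4 px [392. 147.]
keeper [551.  99.] [14. 80.] 86.8 px [256. 177.]
p
[... 425 characters left out ...]
] 31.5 px [270. 232.]
orange [407.  50.] [9. 4.] 27.1 px [273. 230.]
orange [422.  53.] [21.  7.] 45.3 px [272. 224.]
orange [509. 304.] [31. 25.] 82.0 px [178. 191.]
orange [536. 352.] [27.  5.] 2.8 px [161. 180.]
orange [568. 350.] [ 9. 26.] 78.8 px [163. 170.]
orange [593. 344.] [8. 0.] 2.7 px [165. 160.]
orange [589. 297.] [28. 26.] 81.8 px [182. 162.]
orange [672. 141.] [19.  0.] 89.9 px [240. 132.]
orange [672. 114.] [24.  6.] 89.9 px [251. 132.]
orange [675. 167.] [16.  0.] 89.9 px [231. 131.]
orange [671.  72.] [43. 14.] 89.9 px [266. 133.]
orange [678. 193.] [14.  0.] 89.9 px [222. 130.]
orange [663. 235.] [31. 27.] 1.9 px [206. 135.]
orange [644. 350.] [24. 70.] 85.3 px [164. 142.]
```

Call:
{"fn": "send_rows", "kwargs": {"steps": [{"dp": [-52, 34, -22], "roll": 0, "jaw": 100}, {"dp": [-104, 68, -44], "roll": 0, "jaw": 100}, {"dp": [-156, 102, -66], "roll": 0, "jaw": 100}, {"dp": [-208, 136, -88], "roll": 0, "jaw": 100}, {"dp": [-260, 170, -110], "roll": 0, "jaw": 100}]}}

```text
time_s: 0.72
tcp_pos: [0.3801, -0.4236, 0.3235]
eef_rot: [180.0, -0.0, -163.9]
contact_force: [0.9, -0.7, 0.2]
gripper_width: 0.0879
gripper_force: 0.0
```

Call:
{"fn": "send_rows", "kwargs": {"steps": [{"dp": [-50, 33, 0], "roll": 0, "jaw": 100}, {"dp": [-100, 66, 0], "roll": 0, "jaw": 100}, {"dp": [-150, 100, 0], "roll": 0, "jaw": 100}, {"dp": [-206, 135, 0], "roll": 0.02, "jaw": 100}, {"dp": [-206, 135, 0], "roll": 0.02, "jaw": 100}]}}

```text
time_s: 1.35
tcp_pos: [0.5417, -0.2354, 0.3219]
eef_rot: [179.9, -0.1, -164.8]
contact_force: [-1.3, -0.9, -0.6]
gripper_width: 0.0874
gripper_force: 0.0
```

```bash
cat >> h.py <<'E'
def go(x,y,z,yaw,s=None):
    "dp (mm) and roll (rad) from the present pose to world mm / deg"
    s=s or r.get_state(); p=np.array(s["tcp_pos"])*1000; a=np.radians(s["eef_rot"][2])
    d=np.array([x,y,z])-p
    print("go",np.round([np.cos(a)*d[0]+np.sin(a)*d[1], np.sin(a)*d[0]-np.cos(a)*d[1], -d[2]],1),"roll",
      round(float(np.radians((s["eef_rot"][2]-yaw+180)%360-180)),3))
E
python3 - <<'E'
from h import *
import pickle
c=r.capture("wrist"); cv2.imwrite("pics/w1.png",c["image"]); pickle.dump(c,open("w1.pkl","wb"))
R=cv2.Rodrigues(np.array(c["rvec"],float))[0]; print(-R.T@np.array(c["tvec"],float).ravel(),R[2],c["K"][0][0])
s=r.get_state();print(s["tcp_pos"],s["eef_rot"],s["joints"],s["time_s"])
E
```

```text
[ 0.47621924 -0.25355042  0.48822414] [ 0.24635018  0.0686733  -0.96674483] 317.1180323810375
[ 0.54086565 -0.23655607  0.32210718] [ 1.79954371e+02 -8.03576317e-02 -1.64876079e+02] [-4.67421743e+00  9.85363163e+00 -5.25804079e-01 -1.59711142e-02
 -7.97116274e+01 -7.01990289e+01] 1.4
```

View pics/w1.png

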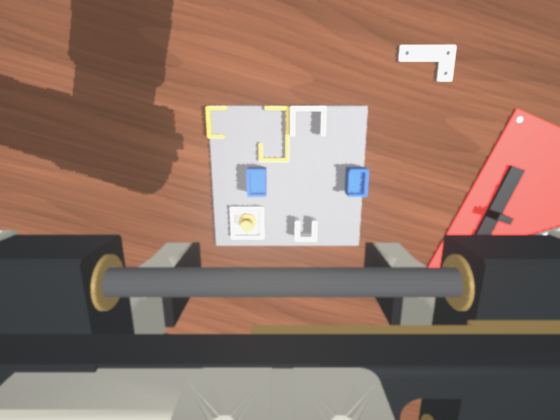

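The whole tray is visible in the wrist view: corners (210,106), (367,106), (359,246), (216,247), head pocket (308,120), slot (306,232). I'll measure its pose.

Run:
```python
from h import *
import pickle
c=pickle.load(open("w1.pkl","rb")); hsv=cv2.cvtColor(c["image"],cv2.COLOR_BGR2HSV)
def blobs(lo,hi,box,z,name,mn=12):
    m=cv2.inRange(hsv,np.array(lo),np.array(hi)); k=np.zeros_like(m); x0,y0,x1,y1=box; k[y0:y1,x0:x1]=m[y0:y1,x0:x1]
    for q in cv2.findContours(k,cv2.RETR_EXTERNAL,cv2.CHAIN_APPROX_NONE)[0]:
        if len(q)<mn: continue
        P=np.array([ray(c,p[0],z)[:2]*1000 for p in q],np.float32)
        rc=cv2.minAreaRect(P); print(name,np.round(rc[0],1),np.round(rc[1],1),round(rc[2],1), "px",np.round(q.reshape(-1,2).mean(0)))
blobs((0,0,60),(179,60,255),(195,95,380,252),.008,"tray",200)
blobs((100,120,50),(130,255,255),(195,95,380,252),.039,"blue")
blobs((20,110,120),(34,255,255),(195,95,380,252),.018,"yellow")
blobs((0,0,190),(179,60,255),(195,95,380,252),.030,"white")
```

```text
tray [ 548.  -221.8] [214.9 241. ] 15.1 px [286. 166.]
blue [ 521.9 -129.4] [39.1 27.7] 15.2 px [357. 182.]
yellow [ 466.8 -248.7] [37.1  1.4] 15.3 px [287. 120.]
yellow [ 498.  -358.6] [42.7  3. ] 13.6 px [206. 122.]
white [ 545.6 -225.6] [205.1 220.3] 15.3 px [286. 167.]
```

Run:
```python
from h import *
import pickle
c=pickle.load(open("w1.pkl","rb")); hsv=cv2.cvtColor(c["image"],cv2.COLOR_BGR2HSV)
for p in [(257,182),(357,182),(230,150),(296,120),(308,110),(300,230),(315,225),(308,238),(247,195)]: print(p,hsv[p[1],p[0]])
s=c["image"][98:254,200:376]; cv2.imwrite("pics/w1c.png",cv2.resize(s,None,fx=4,fy=3.8,interpolation=cv2.INTER_CUBIC)[:600])
```

```text
(257, 182) [106 110 245]
(357, 182) [105 122 246]
(230, 150) [135   2 223]
(296, 120) [130   3 228]
(308, 110) [  0   0 247]
(300, 230) [ 30   1 232]
(315, 225) [  0   0 247]
(308, 238) [  0   0 247]
(247, 195) [107  71 241]
```

View pics/w1c.png

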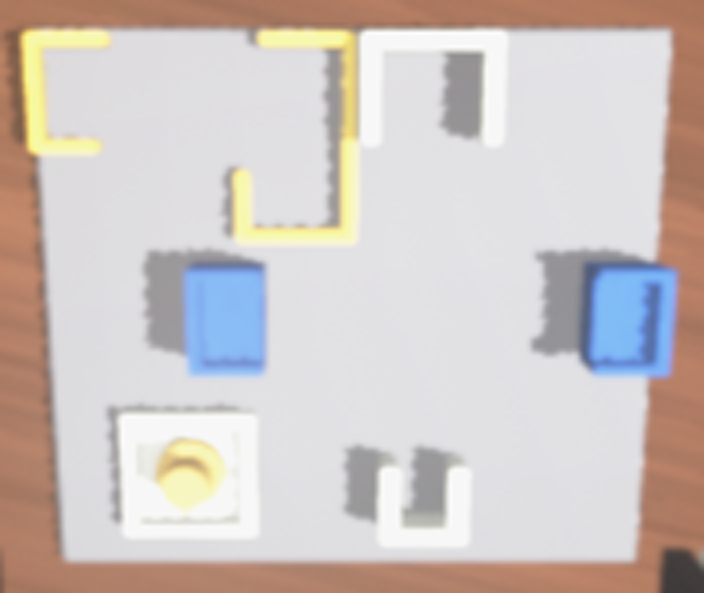

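The crop shows crisp edges. Pocket outer corners are (360,31)/(507,31) in crop pixels, the slot mouth is (377,466)/(470,466), the ledges' outer edges are u=187 and 675, and the tray corners are (672,30), (637,562) and (65,562). Next is a rigid fit.

Run:
```python
from h import *
import pickle
c=pickle.load(open("w1.pkl","rb"))
D=[((507,31),-105,52,30),((360,31),-105,4,30),((377,466),60,13,30),((470,466),60,43,30),((675,321),0,115,39),((187,320),0,-59,39),((672,30),-108,116,8),((637,562),108,116,8),((65,562),108,-116,8)]
W=np.array([ray(c,(200+(u-1.5)/4,98+(v-1.4)/3.8),z/1e3)[:2]*1000 for (u,v),x,y,z in D]); T=np.array([d[1:3] for d in D],float)
a=W-W.mean(0); b=T-T.mean(0)
th=np.arctan2((b[:,0]*a[:,1]-b[:,1]*a[:,0]).sum(),(b*a).sum()); R=np.array([[np.cos(th),-np.sin(th)],[np.sin(th),np.cos(th)]])
t=W.mean(0)-R@T.mean(0); print("tray",t,np.degrees(th)); print(np.round((W-(T@R.T+t))@R,1))
for n,p in dict(probe=(0,28),keeper=(0,28),brk=(-67,-57)).items(): print(n,R@p+t)
go(410,300,320,-185)
```

```text
tray [ 548.80693846 -224.86354216] 15.18516600122789
[[ 0.1  1.1]
 [ 0.1 -1.5]
 [-0.7 -3.1]
 [-0.7  1.9]
 [-0.3  0.7]
 [-0.8 -0. ]
 [ 1.5 -0.5]
 [ 0.5  0.1]
 [ 0.3  1.3]]
probe [ 541.47263736 -197.84118054]
keeper [ 541.47263736 -197.84118054]
brk [ 499.07682898 -297.42328451]
go [-13.7 552.1   2.1] roll 0.351
```

Call:
{"fn": "send_rows", "kwargs": {"steps": [{"dp": [-18, 57, 0], "roll": 0.05, "jaw": 100}, {"dp": [-36, 114, 0], "roll": 0.1, "jaw": 100}, {"dp": [-54, 171, 0], "roll": 0.2, "jaw": 100}, {"dp": [-72, 228, 0], "roll": 0.27, "jaw": 100}, {"dp": [-90, 285, 0], "roll": 0.35, "jaw": 100}]}}

```text
time_s: 2.02
tcp_pos: [0.5527, 0.0605, 0.3233]
eef_rot: [180.0, 0.0, 174.7]
contact_force: [0.4, -0.2, -0.1]
gripper_width: 0.0878
gripper_force: 0.0
```

```bash
python3 -c "
from h import *
go(560,210,320,-185)"
```

```text
go [  6.6 149.5   3.3] roll -0.006
```

Call:
{"fn": "send_rows", "kwargs": {"steps": [{"dp": [2, 55, 0], "roll": 0, "jaw": 100}, {"dp": [4, 110, 0], "roll": 0, "jaw": 100}, {"dp": [6, 149, 0], "roll": 0, "jaw": 100}, {"dp": [6, 149, 0], "roll": 0, "jaw": 100}]}}

```text
time_s: 2.52
tcp_pos: [0.5604, 0.2101, 0.3222]
eef_rot: [-180.0, -0.1, 175.0]
contact_force: [-0.2, -0.6, 0.1]
gripper_width: 0.0877
gripper_force: 0.0
```

Run:
```python
from h import *
import pickle
c=r.capture("wrist"); pickle.dump(c,open("w2.pkl","wb"))
im=c["image"]; u=proj(c,[[.4,.05,.004],[.4,.35,.004],[.66,.35,.004],[.66,.05,.004]]); print(u)
print(r.get_state()["tcp_pos"])
cv2.imwrite("pics/w2.png",cv2.resize(im[0:290],None,fx=1.42,fy=1.42,interpolation=cv2.INTER_CUBIC))
```

```text
[[159.29029535  69.50825154]
 [371.9154069   49.17805792]
 [374.40118215 226.46753679]
 [189.08396436 241.87000122]]
[0.56041169 0.20891115 0.32253548]
```

View pics/w2.png

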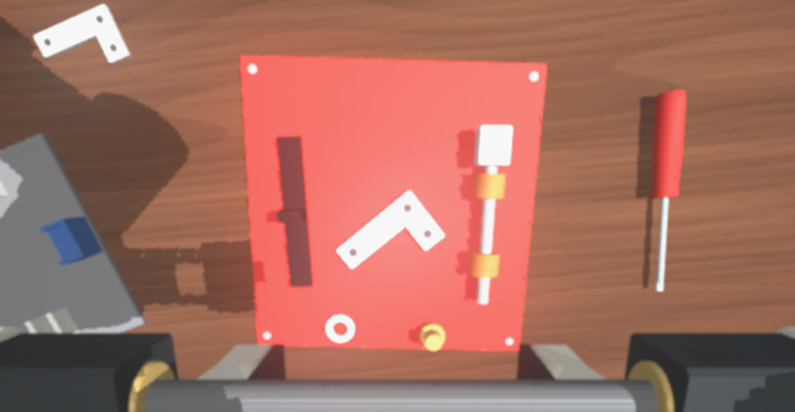

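Panel view (1.42× scale): head (496,145), floats (491,186) and (485,265), tip (484,303). The bracket's corner is (409,190), its long-arm end (344,261) and its short-arm end (436,242). The keeper bar runs from (289,138) to (299,285). I'll measure all three.

Run:
```python
from h import *
import pickle
c=pickle.load(open("w2.pkl","rb")); hsv=cv2.cvtColor(c["image"],cv2.COLOR_BGR2HSV)
def blobs(m,box,z,name,mn=12):
    k=np.zeros_like(m); x0,y0,x1,y1=[int(v/1.42) for v in box]; k[y0:y1,x0:x1]=m[y0:y1,x0:x1]
    for q in cv2.findContours(k,cv2.RETR_EXTERNAL,cv2.CHAIN_APPROX_NONE)[0]:
        if len(q)<mn: continue
        P=np.array([ray(c,p[0],z)[:2]*1000 for p in q],np.float32)
        rc=cv2.minAreaRect(P); print(name,np.round(rc[0],1),np.round(rc[1],1),round(rc[2],1)); print("  ",np.round(cv2.boxPoints(rc)).tolist())
W=cv2.inRange(hsv,(0,0,150),(179,80,255)); O=cv2.inRange(hsv,(9,100,100),(25,255,255)); B=cv2.inRange(hsv,(0,0,0),(179,255,110))
blobs(W,(455,110,525,172),.034,"head"); blobs(W,(460,172,520,310),.019,"stem"); blobs(O,(460,170,520,310),.019,"float",8)
blobs(W,(325,180,455,275),.012,"brk"); blobs(B,(265,120,320,300),.010,"keeper")
for p,z in [((409,190),.012),((337,252),.012),((351,269),.012),((444,234),.012),((428,250),.012),((290,137),.010),((300,286),.010),((484,304),.019)]:
    print(p,np.round(ray(c,(p[0]/1.42,p[1]/1.42),z)*1000,1))
```

```text
head [470.8 307.5] [34.7 42.6] 84.0
   [[448.0, 292.0], [490.0, 288.0], [494.0, 322.0], [451.0, 327.0]]
stem [615.  294.1] [12. 30.] 81.7
   [[599.0, 290.0], [629.0, 286.0], [631.0, 298.0], [601.0, 302.0]]
stem [546.3 301.4] [12.2 56.9] 83.8
   [[517.0, 298.0], [574.0, 292.0], [575.0, 304.0], [519.0, 311.0]]
stem [493.9 306.9] [10.1  1.4] 85.0
   [[493.0, 302.0], [494.0, 302.0], [495.0, 312.0], [494.0, 312.0]]
float [588.3 298.3] [27.1 24.4] 85.0
   [[575.0, 286.0], [599.0, 284.0], [602.0, 311.0], [577.0, 313.0]]
float [507.1 306.7] [27.4 25.1] 85.0
   [[493.0, 294.0], [518.0, 292.0], [521.0, 319.0], [496.0, 321.0]]
brk [556.  199.1] [ 62.5 102.7] 33.7
   [[501.0, 224.0], [559.0, 139.0], [611.0, 174.0], [553.0, 259.0]]
(409, 190) [503.9 224.   12. ]
(337, 252) [561.2 142.2  12. ]
(351, 269) [580.8 155.   12. ]
(444, 234) [552.1 257.   12. ]
(428, 250) [567.5 239.   12. ]
(290, 137) [441.9 109.3  10. ]
(300, 286) [595.   97.1  10. ]
(484, 304) [630.3 294.8  19. ]
```

Call:
{"fn": "send_rows", "kwargs": {"steps": [{"dp": [6, 23, 50], "roll": 0.017, "jaw": 45}, {"dp": [12, 46, 100], "roll": 0.017, "jaw": 45}, {"dp": [18, 70, 155], "roll": 0.017, "jaw": 45}, {"dp": [23.5, 91.7, 208], "roll": 0.017, "jaw": 45}, {"dp": [23.5, 91.7, 252], "roll": 0.017, "jaw": 45}], "newtons": 20}}

```text
time_s: 3.2
tcp_pos: [0.5452, 0.3015, 0.0694]
eef_rot: [-180.0, -0.0, 173.9]
contact_force: [-0.5, -0.6, 0.3]
gripper_width: 0.0436
gripper_force: 0.0
```

```bash
python3 -c "
from h import *
go(545,302.2,21,-186)"
```

```text
go [ 0.3  0.6 48.4] roll -0.002
```

Call:
{"fn": "send_rows", "kwargs": {"steps": [{"dp": [0, 0.5, 40], "roll": 0, "jaw": 42}, {"dp": [0, 0.5, 48.5], "roll": 0, "jaw": 42}, {"dp": [0, 0.5, 48.5], "roll": 0, "jaw": 0}, {"dp": [0, 0.5, 48.5], "roll": 0, "jaw": 0}, {"dp": [0, 0.5, 48.5], "roll": 0, "jaw": 0}]}}

```text
time_s: 3.82
tcp_pos: [0.5462, 0.3035, 0.0243]
eef_rot: [179.9, 0.1, 173.9]
contact_force: [0.5, -0.1, -0.2]
gripper_width: 0.0126
gripper_force: 0.0
```

Call:
{"fn": "send_rows", "kwargs": {"steps": [{"dp": [0, 0, -5], "roll": 0, "jaw": 0}, {"dp": [0, 0, -30], "roll": 0, "jaw": 0}, {"dp": [0, 0, -80], "roll": 0, "jaw": 0}, {"dp": [0, 0, -80], "roll": 0, "jaw": 0}]}}

```text
time_s: 4.32
tcp_pos: [0.5477, 0.3049, 0.1078]
eef_rot: [179.7, 0.3, 174.0]
contact_force: [0.1, 0.7, 0.1]
gripper_width: 0.0005
gripper_force: 0.0
```

```bash
python3 - <<'E'
from h import *
for n in("side","wrist"):
    c=r.capture(n); cv2.imwrite(f"pics/{n}3.png",c["image"])
print(r.get_state()["gripper_width"])
go(541.5+2.9,-197.8+0.8,100,-164.8)
E
python3 -c "
import cv2,numpy as np
a=cv2.imread('pics/side3.png')[130:410,60:440];b=cv2.imread('pics/wrist3.png')[:300,100:500]
a=cv2.resize(a,(400,300));cv2.imwrite('pics/m3.png',np.hstack([a,b]))"
```

```text
0.0005835675167697757
go [ -51.9 -497.7    3.9] roll -0.371
```

View pics/m3.png

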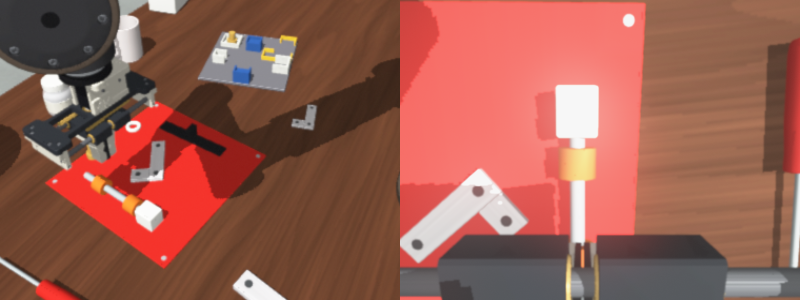

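The fingers hadn't closed when I lifted, so the probe is still on the panel: head at (577,110), near float (577,163) in the right half. I'll re-measure it and regrip with more closing time.

Call:
{"fn": "send_rows", "kwargs": {"steps": [{"dp": [0, 0, -60], "roll": 0, "jaw": 42}, {"dp": [0, 0, -110], "roll": 0, "jaw": 42}, {"dp": [-30, 0, -130], "roll": 0, "jaw": 42}, {"dp": [-30, 0, -130], "roll": 0, "jaw": 42}]}}

```text
time_s: 4.92
tcp_pos: [0.5766, 0.2999, 0.2333]
eef_rot: [179.9, 0.1, 173.9]
contact_force: [0.5, 0.2, -1.3]
gripper_width: 0.0338
gripper_force: 0.0
```

Run:
```python
from h import *
c=r.capture("wrist"); hsv=cv2.cvtColor(c["image"],cv2.COLOR_BGR2HSV)
O=cv2.inRange(hsv,(9,100,100),(25,255,255)); W=cv2.inRange(hsv,(0,0,150),(179,80,255)); C=[]
p=proj(c,[.548,.302,.019])[0].astype(int); print(p)
for m,z,nm in((O,.019,"float"),(W,.019,"white")):
    k=np.zeros_like(m); k[:,p[0]-45:p[0]+45]=m[:,p[0]-45:p[0]+45]; k[250:]=0
    for q in cv2.findContours(k,cv2.RETR_EXTERNAL,cv2.CHAIN_APPROX_NONE)[0]:
        if len(q)<25: continue
        rc=cv2.minAreaRect(np.array([ray(c,u[0],z)[:2]*1000 for u in q],np.float32)); print(nm,np.round(rc[0],1),np.round(rc[1],1),rc[2])
print(r.get_state()["tcp_pos"],r.get_state()["eef_rot"]); go(545,302.2,80,-186)
```

```text
[280 160]
float [588.4 296.6] [27.1 26.2] 83.84622955322266
float [506.  298.6] [11.7 24.6] 83.25379943847656
float [507.7 315.7] [10.4 25.9] 75.54248046875
float [387.2 318.2] [94.4 12.2] 83.90008544921875
white [615.  293.7] [10.1 29.8] 83.83118438720703
white [550.1 252.6] [12.  26.3] 81.67129516601562
white [546.6 301.2] [12.  57.9] 83.53328704833984
white [471.3 308.8] [32.9 46.7] 83.8818130493164
[0.57523436 0.29947796 0.23169922] [-1.79978473e+02 -5.46748203e-02  1.73854639e+02]
go [ 30.4  -0.5 151.7] roll -0.003
```

Call:
{"fn": "send_rows", "kwargs": {"steps": [{"dp": [15, 0, 50], "roll": 0, "jaw": 42}, {"dp": [30, -0.5, 105], "roll": 0, "jaw": 42}, {"dp": [30, -0.5, 160], "roll": 0, "jaw": 42}, {"dp": [30, -0.5, 200], "roll": 0, "jaw": 42}, {"dp": [30, -0.5, 210], "roll": 0, "jaw": 42}]}}

```text
time_s: 5.6
tcp_pos: [0.5424, 0.3003, 0.0186]
eef_rot: [-179.7, -0.3, 173.9]
contact_force: [-0.3, -0.4, 1.4]
gripper_width: 0.0364
gripper_force: 0.0
```

Call:
{"fn": "send_rows", "kwargs": {"steps": [{"dp": [0, 0, 0], "roll": 0, "jaw": 0}, {"dp": [0, 0, 0], "roll": 0, "jaw": 0}, {"dp": [0, 0, 0], "roll": 0, "jaw": 0}, {"dp": [0, 0, 0], "roll": 0, "jaw": 0}]}}

```text
time_s: 6.1
tcp_pos: [0.5457, 0.3028, 0.0237]
eef_rot: [179.9, 0.1, 173.9]
contact_force: [-0.2, 0.2, 0.2]
gripper_width: 0.0031
gripper_force: 0.0
```

Run:
```python
from h import *
s=r.get_state(); print(s["gripper_width"],s["gripper_force"],s["tcp_pos"],s["joints"])
c=r.capture("side"); p=proj(c,s["tcp_pos"])[0]; print(p, proj(c,[.545,.302,.004]))
a=c["image"][180:380,80:300]; cv2.imwrite("pics/s4.png",cv2.resize(a,None,fx=3,fy=3,interpolation=cv2.INTER_CUBIC))
```

```text
0.0031107734206427553 0.0 [0.54570661 0.30278522 0.02366322] [ 4.69227328e+01  2.62731652e+01 -1.88905100e+01  1.01720364e-03
 -4.47331235e+01 -1.43012616e+02]
[169.98119153 310.86038655] [[172.19419448 317.64712847]]
```

View pics/s4.png

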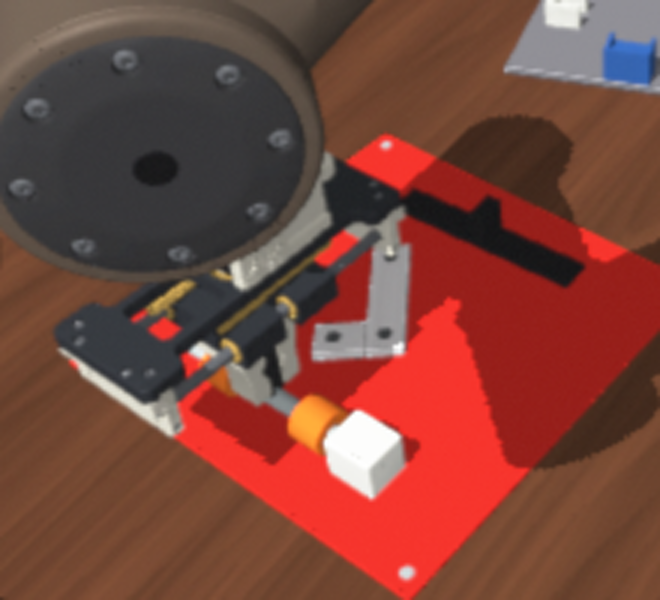

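Run:
```python
from h import *
s=r.get_state(); c=r.capture("side"); T=np.array(s["tcp_pos"]); a=np.radians(s["eef_rot"][2]); tx=np.array([np.cos(a),np.sin(a),0]); ty=np.array([np.sin(a),-np.cos(a),0])
print(T,s["gripper_width"],s["gripper_force"])
for z in(.005,.010,.025):
  for x in(-.0095,.0095):
    for y in(0,.021):
        P=T+tx*x+ty*y; P[2]=z; print(z,x,y,np.round((proj(c,P)[0]-[80,180])*3))
# colours along the stem between floats as seen by the side camera
for x in range(520,578,6):
    p=proj(c,[x/1e3,.302-.105*(x-547)/1e3,.019])[0]; print(x,np.round((p-[80,180])*3),c["image"][int(p[1]),int(p[0])])
w=r.capture("wrist"); cv2.imwrite("pics/w4.png",cv2.resize(w["image"][90:300,180:380],None,fx=2,fy=2))
cv2.imwrite("pics/m4.png",np.hstack([cv2.resize(w["image"][90:300,180:390],(400,400)),cv2.resize(c["image"][270:330,140:200],(400,400),interpolation=cv2.INTER_CUBIC)]))
```

```text
[0.54560333 0.30265331 0.02340063] 0.001214527176351301 0.0
0.005 -0.0095 0 [264. 405.]
0.005 -0.0095 0.021 [239. 427.]
0.005 0.0095 0 [286. 419.]
0.005 0.0095 0.021 [260. 441.]
0.01 -0.0095 0 [263. 400.]
0.01 -0.0095 0.021 [238. 422.]
0.01 0.0095 0 [284. 414.]
0.01 0.0095 0.021 [259. 436.]
0.025 -0.0095 0 [259. 384.]
0.025 -0.0095 0.021 [233. 406.]
0.025 0.0095 0 [281. 398.]
0.025 0.0095 0.021 [255. 420.]
520 [301. 416.] [ 58 173 255]
526 [294. 411.] [ 72 168 254]
532 [287. 407.] [140 140 133]
538 [281. 402.] [143 142 135]
544 [274. 398.] [132 131 125]
550 [267. 394.] [127 135 137]
556 [260. 390.] [127 135 137]
562 [254. 385.] [134 144 146]
568 [247. 381.] [136 145 148]
574 [240. 377.] [134 143 146]
```

View pics/m4.png

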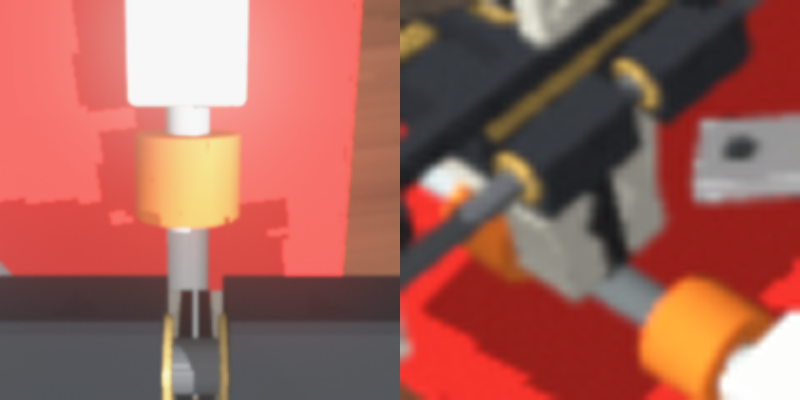

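Run:
```python
from h import *
w=r.capture("wrist"); c=r.capture("side")
def Pm(c):
    R=cv2.Rodrigues(np.array(c["rvec"],float))[0]; return np.array(c["K"])@np.c_[R,np.array(c["tvec"],float).ravel()]
X=cv2.triangulatePoints(Pm(w),Pm(c),np.array([[282.],[242.]]),np.array([[173.],[311.]])).ravel(); print(X[:3]/X[3])
T=r.get_state()["tcp_pos"]; 
for z in(.0,.014,-.02): print(z,proj(w,T-[0,0,z]),proj(c,T-[0,0,z]))
print(T)
for z in(.010,.02,.03,.04): print(z, proj(w,T*[1,1,0]+[-.0095,0,z]))
```

```text
[0.53729948 0.30330559 0.02860759]
0.0 [[281.58642997 251.31175473]] [[170.32755539 311.13404802]]
0.014 [[281.59549349 242.47109929]] [[171.50056993 316.0833392 ]]
-0.02 [[281.5708074  266.55018054]] [[168.60825543 303.87981899]]
[0.54536129 0.30243812 0.02273719]
0.01 [[279.89119813 228.2662116 ]]
0.02 [[279.79251549 233.80471164]]
0.03 [[279.68254286 239.97685482]]
0.04 [[279.55922522 246.89797866]]
```

Triangulating from the wrist and side views puts the fingertips at z≈29 mm with the TCP reading 23 mm. They closed above the stem, so the true tips sit about 20 mm higher than the stated geometry. I'll open and go lower in guarded steps.

Call:
{"fn": "send_rows", "kwargs": {"steps": [{"dp": [0, 0, 0], "roll": 0, "jaw": 42}, {"dp": [0, 0, 0], "roll": 0, "jaw": 42}, {"dp": [0, 0, 0], "roll": 0, "jaw": 42}, {"dp": [0, 0, 5], "roll": 0, "jaw": 42}, {"dp": [0, 0, 5], "roll": 0, "jaw": 42}]}}

```text
time_s: 6.98
tcp_pos: [0.545, 0.3021, 0.0169]
eef_rot: [-180.0, -0.0, 173.9]
contact_force: [-0.0, -0.2, 0.7]
gripper_width: 0.0363
gripper_force: 0.0
```

Call:
{"fn": "send_rows", "kwargs": {"steps": [{"dp": [0, 0, 5], "roll": 0, "jaw": 35}, {"dp": [0, 0, 5], "roll": 0, "jaw": 35}]}}

```text
time_s: 7.22
tcp_pos: [0.545, 0.3022, 0.012]
eef_rot: [-180.0, -0.0, 173.9]
contact_force: [0.6, 0.6, -0.1]
gripper_width: 0.0311
gripper_force: 0.0
```

Call:
{"fn": "send_rows", "kwargs": {"steps": [{"dp": [0, 0, 4], "roll": 0, "jaw": 35}, {"dp": [0, 0, 4], "roll": 0, "jaw": 35}]}}

```text
time_s: 7.48
tcp_pos: [0.5451, 0.3023, 0.0082]
eef_rot: [-180.0, -0.0, 173.9]
contact_force: [-0.2, 0.3, -0.1]
gripper_width: 0.0308
gripper_force: 0.0
```

Run:
```python
from h import *
s=r.get_state(); print(s["tcp_pos"],s["contact_force"],s["gripper_width"])
c=r.capture("side");w=r.capture("wrist")
cv2.imwrite("pics/m5.png",np.hstack([cv2.resize(w["image"][90:300,180:390],(400,400)),cv2.resize(c["image"][270:340,130:200],(400,400),interpolation=cv2.INTER_CUBIC)]))
```

```text
[0.54509512 0.30225871 0.00817543] [-0.24065539  0.29935027 -0.12556654] 0.030758255468961142
```

View pics/m5.png

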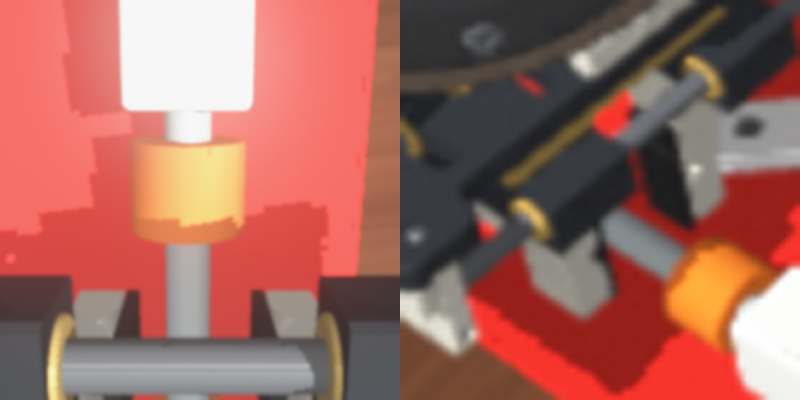

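The fingers now straddle the stem with the tips near z=14 mm and no contact. I'll go 6 mm lower, then close with enough time.

Call:
{"fn": "send_rows", "kwargs": {"steps": [{"dp": [0, 0, 6], "roll": 0, "jaw": 35}, {"dp": [0, 0, 6], "roll": 0, "jaw": 0}, {"dp": [0, 0, 6], "roll": 0, "jaw": 0}, {"dp": [0, 0, 6], "roll": 0, "jaw": 0}, {"dp": [0, 0, 6], "roll": 0, "jaw": 0}]}}

```text
time_s: 8.2
tcp_pos: [0.5453, 0.3024, 0.0026]
eef_rot: [180.0, 0.0, 173.9]
contact_force: [0.2, -1.1, -0.9]
gripper_width: 0.0112
gripper_force: 20.0
```

```bash
python3 -c "
from h import *
s=r.get_state();print(s['tcp_pos'],s['gripper_force'],s['gripper_width'],s['eef_rot'])"
```

```text
[0.54531388 0.30239044 0.00258723] 19.99526560306549 0.011232827613397178 [1.79997966e+02 9.84354151e-04 1.73911813e+02]
```

Call:
{"fn": "send_rows", "kwargs": {"steps": [{"dp": [0, 0, -10], "roll": 0, "jaw": 0}, {"dp": [0, 0, -50], "roll": 0, "jaw": 0}, {"dp": [0, 0, -95], "roll": 0, "jaw": 0}, {"dp": [-5, -50, -98], "roll": 0, "jaw": 0}, {"dp": [-10, -108, -98], "roll": -0.1, "jaw": 0}]}}

```text
time_s: 8.82
tcp_pos: [0.5442, 0.1939, 0.1022]
eef_rot: [179.9, 0.1, 179.9]
contact_force: [1.4, -1.4, -0.8]
gripper_width: 0.0111
gripper_force: 20.0
```

```bash
python3 -c "
from h import *
go(538.8,-198.5,100,-164.8); print(r.get_state()['gripper_force'])"
```

```text
go [   4.4 -392.4    2.2] roll -0.268
19.99698668718338
```

Call:
{"fn": "send_rows", "kwargs": {"steps": [{"dp": [0, -56, 0], "roll": -0.05, "jaw": 0}, {"dp": [1, -112, 0], "roll": -0.12, "jaw": 0}, {"dp": [2, -168, 0], "roll": -0.2, "jaw": 0}, {"dp": [3, -224, 0], "roll": -0.268, "jaw": 0}, {"dp": [4, -280, 0], "roll": -0.268, "jaw": 0}]}}

```text
time_s: 9.45
tcp_pos: [0.5381, -0.0877, 0.1016]
eef_rot: [-180.0, 0.1, -164.9]
contact_force: [0.6, -0.3, -2.1]
gripper_width: 0.0111
gripper_force: 20.0
```

```bash
python3 -c "
from h import *
go(538.8,-198.5,100,-164.8); print(r.get_state()['gripper_force'])"
```

```text
go [  28.2 -107.2    1.6] roll -0.002
19.99632954597473
```

Call:
{"fn": "send_rows", "kwargs": {"steps": [{"dp": [14, -54, 0], "roll": 0, "jaw": 0}, {"dp": [28, -107, 0], "roll": 0, "jaw": 0}, {"dp": [28, -107, 30], "roll": 0, "jaw": 0}, {"dp": [28, -107, 30], "roll": 0, "jaw": 0}]}}

```text
time_s: 9.95
tcp_pos: [0.5368, -0.1971, 0.0693]
eef_rot: [179.9, -0.2, -165.1]
contact_force: [-0.1, 0.4, -0.6]
gripper_width: 0.0111
gripper_force: 20.0
```

Run:
```python
from h import *
s=r.get_state(); print(s["tcp_pos"],s["eef_rot"]); c=r.capture("wrist"); hsv=cv2.cvtColor(c["image"],cv2.COLOR_BGR2HSV)
z=.019+s["tcp_pos"][2]-.0026
a=np.radians(15.2); R=np.array([[np.cos(a),-np.sin(a)],[np.sin(a),np.cos(a)]]); t=np.array([548.8,-224.9])
for nm,m,zz in(("float",cv2.inRange(hsv,(5,120,100),(25,255,255)),z),("white",cv2.inRange(hsv,(0,0,235),(179,30,255)),z+.015),("wall",cv2.inRange(hsv,(0,0,235),(179,30,255)),.03)):
    m[250:]=0
    for q in cv2.findContours(m,cv2.RETR_EXTERNAL,cv2.CHAIN_APPROX_NONE)[0]:
        if len(q)<30: continue
        rc=cv2.minAreaRect(np.array([ray(c,u[0],zz)[:2]*1000 for u in q],np.float32)); print(nm,"tray",np.round(R.T@(np.array(rc[0])-t),1),np.round(rc[1],1),round(rc[2],1),q.reshape(-1,2).mean(0).round())
cv2.imwrite("pics/w6.png",cv2.resize(c["image"][20:270,160:440],None,fx=2.3,fy=2.3))
go(538.8,-198.5,6.6,-164.8)
```

```text
[ 0.53683219 -0.1971305   0.06928082] [ 179.91514827   -0.20009455 -165.11038113]
float tray [-14.2 119.1] [ 4.8 12.2] 14.8 [460. 245.]
float tray [-15.8 -91.2] [ 5.3 18.1] 14.8 [ 40. 246.]
float tray [-41.2  30. ] [28.3 28.9] 13.5 [287. 188.]
float tray [-57.7  -4.7] [32.  29.8] 15.8 [214. 171.]
float tray [-92.7  -1.2] [ 7.1 23.2] 1.5 [214.  80.]
float tray [-79.9 -59.8] [30.1 23.2] 14.9 [ 76. 107.]
float tray [-90.8 -89.8] [12.6  9.2] 2.2 [ 8. 86.]
float tray [-67.4  75.3] [111.1 184.9] 14.9 [410.  81.]
white tray [-78.   32.3] [41.6 39.2] 14.9 [277. 108.]
wall tray [-81.2  33.6] [63.3 59.8] 14.9 [277. 108.]
go [-0.3 -1.9 64. ] roll -0.004
```

View pics/w6.png

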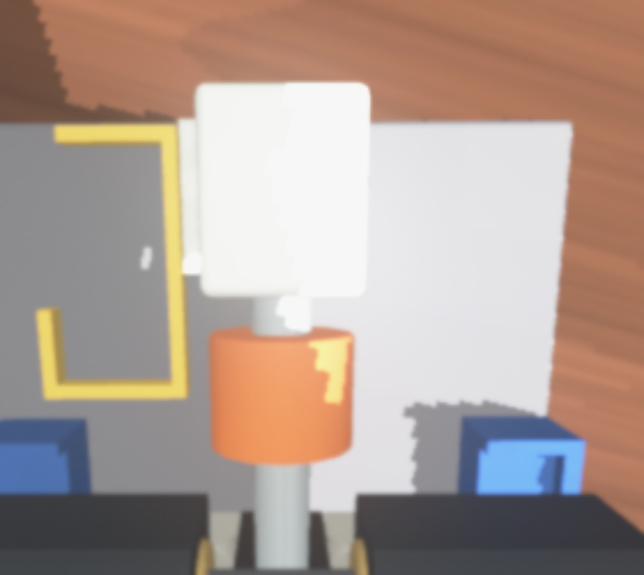

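The wrist view shows the head (crop 284,190) squarely over its pocket and the float at (282,395). It's about 2 mm off toward +y, so I'll correct that and lower.

Call:
{"fn": "send_rows", "kwargs": {"steps": [{"dp": [0, -1.8, 15], "roll": 0, "jaw": 0}, {"dp": [0, -1.8, 28], "roll": 0, "jaw": 0}, {"dp": [0, -1.8, 36], "roll": 0, "jaw": 0}, {"dp": [0, -1.8, 36], "roll": 0, "jaw": 0}, {"dp": [0, -1.8, 36], "roll": 0, "jaw": 0}]}}

```text
time_s: 10.62
tcp_pos: [0.5394, -0.1983, 0.0348]
eef_rot: [-180.0, 0.0, -165.0]
contact_force: [0.2, 0.7, -0.4]
gripper_width: 0.0113
gripper_force: 20.0
```

Run:
```python
from h import *
s=r.get_state(); print(s["tcp_pos"],s["eef_rot"],s["contact_force"]); c=r.capture("wrist"); hsv=cv2.cvtColor(c["image"],cv2.COLOR_BGR2HSV)
z=.019+s["tcp_pos"][2]-.0026
a=np.radians(15.2); R=np.array([[np.cos(a),-np.sin(a)],[np.sin(a),np.cos(a)]]); t=np.array([548.8,-224.9])
m=cv2.inRange(hsv,(5,120,100),(18,255,255)); k=np.zeros_like(m); k[150:250,250:330]=m[150:250,250:330]
for q in cv2.findContours(k,cv2.RETR_EXTERNAL,cv2.CHAIN_APPROX_NONE)[0]:
    if len(q)<30: continue
    rc=cv2.minAreaRect(np.array([ray(c,u[0],z)[:2]*1000 for u in q],np.float32)); print("float",np.round(R.T@(np.array(rc[0])-t),1),np.round(rc[1],1),round(rc[2],1))
go(538.8,-198.5,6.6,-164.8)
```

```text
[ 0.53944677 -0.19828672  0.0347574 ] [-1.79988046e+02  9.12927852e-03 -1.64977894e+02] [ 0.19121629  0.69520055 -0.40827665]
float [-38.8  28.3] [27.8 29.3] 13.6
go [ 0.7  0.  28.3] roll -0.003
```

Call:
{"fn": "send_rows", "kwargs": {"steps": [{"dp": [1, 0, 9], "roll": -0.003, "jaw": 0}, {"dp": [1, 0, 17], "roll": -0.003, "jaw": 0}, {"dp": [1, 0, 23], "roll": -0.003, "jaw": 0}, {"dp": [1, 0, 26], "roll": -0.003, "jaw": 0}, {"dp": [1, 0, 26], "roll": -0.003, "jaw": 0}]}}

```text
time_s: 11.3
tcp_pos: [0.538, -0.1986, 0.0083]
eef_rot: [180.0, -0.0, -164.8]
contact_force: [-0.1, -0.4, -0.4]
gripper_width: 0.0111
gripper_force: 20.0
```

Call:
{"fn": "send_rows", "kwargs": {"steps": [{"dp": [0, 0, 1.5], "roll": 0, "jaw": 0}, {"dp": [0, 0, 1.5], "roll": 0, "jaw": 0}]}}

```text
time_s: 11.55
tcp_pos: [0.5383, -0.1986, 0.0071]
eef_rot: [-180.0, 0.0, -164.8]
contact_force: [0.4, 0.6, -1.4]
gripper_width: 0.0114
gripper_force: 20.0
```

Call:
{"fn": "send_rows", "kwargs": {"steps": [{"dp": [0, 0, 0.5], "roll": 0, "jaw": 0}, {"dp": [0, 0, 0.5], "roll": 0, "jaw": 40}, {"dp": [0, 0, 0.5], "roll": 0, "jaw": 40}, {"dp": [0, 0, 0.5], "roll": 0, "jaw": 40}, {"dp": [0, 0, 0.5], "roll": 0, "jaw": 40}]}}

```text
time_s: 12.18
tcp_pos: [0.5383, -0.1986, 0.0066]
eef_rot: [-180.0, 0.0, -164.8]
contact_force: [-0.1, -0.5, -0.6]
gripper_width: 0.0351
gripper_force: 0.0
```

Call:
{"fn": "send_rows", "kwargs": {"steps": [{"dp": [0, 0, -10], "roll": 0, "jaw": 40}, {"dp": [0, 0, -50], "roll": 0, "jaw": 40}, {"dp": [0, 0, -105], "roll": 0, "jaw": 40}, {"dp": [0, 0, -165], "roll": 0, "jaw": 40}, {"dp": [0, 0, -220], "roll": 0, "jaw": 40}]}}

```text
time_s: 12.8
tcp_pos: [0.538, -0.1987, 0.2298]
eef_rot: [-180.0, 0.1, -164.8]
contact_force: [1.0, -0.9, -0.2]
gripper_width: 0.035
gripper_force: 0.0
```

```bash
cat > w.py <<'E'
from h import *
a=np.radians(15.2); R=np.array([[np.cos(a),-np.sin(a)],[np.sin(a),np.cos(a)]]); t=np.array([548.8,-224.9])
def rects(c,m,ctr,half,z,nm,mn=20,tray=True):
    "min-area rectangles of the mask near world point ctr (m), rays onto height z"
    p=proj(c,ctr)[0].astype(int); k=np.zeros_like(m); y0,x0=max(p[1]-half,0),max(p[0]-half,0); k[y0:p[1]+half,x0:p[0]+half]=m[y0:p[1]+half,x0:p[0]+half]
    for q in cv2.findContours(k,cv2.RETR_EXTERNAL,cv2.CHAIN_APPROX_NONE)[0]:
        if len(q)<mn: continue
        rc=cv2.minAreaRect(np.array([ray(c,u[0],z)[:2]*1000 for u in q],np.float32)); o=np.array(rc[0])
        print(nm,"tray" if tray else "world",np.round(R.T@(o-t) if tray else o,1),np.round(rc[1],1),round(rc[2],1))
def hsv(c): return cv2.cvtColor(c["image"],cv2.COLOR_BGR2HSV)
def world(x,y,z): return np.r_[R@[x,y]+t,z]/1000
E
python3 - <<'E'
from w import *
s=r.get_state(); print(s["tcp_pos"])
for n in("wrist","top"):
    c=r.capture(n); cv2.imwrite(f"pics/{n}7.png",c["image"])
    rects(c,cv2.inRange(hsv(c),(3,140,90),(18,255,255)),world(0,28,23),60,.023,n+" float")
go(518.5,103.2,150,-94.6)
E
```

```text
[ 0.53802866 -0.19869455  0.22981967]
top float tray [-106.9   24.1] [239.5 110.8] 89.5
top float tray [-40.6  27.1] [25.2 29.2] 16.3
top float tray [ 27.6 133.3] [111.4  10.9] 3.1
top float tray [134.6  41.7] [ 50.5 144.2] 14.5
go [-57.4 298.1  84.7] roll -1.225
```

Call:
{"fn": "send_rows", "kwargs": {"steps": [{"dp": [-9, 45, 0], "roll": -0.18, "jaw": 40}, {"dp": [-18, 90, 0], "roll": -0.36, "jaw": 40}, {"dp": [-27, 135, 0], "roll": -0.54, "jaw": 40}, {"dp": [-36, 180, 0], "roll": -0.72, "jaw": 40}, {"dp": [-45, 225, 0], "roll": -0.9, "jaw": 40}]}}

```text
time_s: 13.52
tcp_pos: [0.5224, 0.0317, 0.2272]
eef_rot: [-180.0, 0.0, -112.9]
contact_force: [0.7, 0.0, -0.6]
gripper_width: 0.0352
gripper_force: 0.0
```

```bash
python3 -c "
from h import *
go(518.5,103.2,210,-94.6)"
```

```text
go [-64.3  31.4  17.2] roll -0.32
```

Call:
{"fn": "send_rows", "kwargs": {"steps": [{"dp": [-32, 16, 9], "roll": -0.16, "jaw": 40}, {"dp": [-64, 31, 17], "roll": -0.32, "jaw": 40}, {"dp": [-64, 31, 17], "roll": -0.32, "jaw": 40}, {"dp": [-64, 31, 17], "roll": -0.32, "jaw": 40}]}}

```text
time_s: 14.02
tcp_pos: [0.5195, 0.1013, 0.2099]
eef_rot: [-180.0, 0.0, -95.0]
contact_force: [-0.0, -0.8, -0.4]
gripper_width: 0.0345
gripper_force: 0.0
```

Run:
```python
from w import *
s=r.get_state(); print(s["tcp_pos"],s["eef_rot"])
c=r.capture("wrist"); im=c["image"]; cv2.imwrite("pics/w8.png",im); print(proj(c,[[.5185,.103,.01],[.44,.109,.01],[.595,.097,.01],[.5185,.103,.036]]).round())
h=hsv(c); print([h[int(p[1]),int(p[0])].tolist() for p in proj(c,[[.48,.106,.01],[.555,.1,.01],[.48,.15,.004],[.48,.08,.004]])])
for v in(60,90,120):
    rects(c,cv2.inRange(h,(0,0,0),(179,255,v)),[.5185,.103,.01],130,.010,f"keeper{v}",60,False)
```

```text
[0.51945397 0.10127576 0.20994065] [-1.79985586e+02  1.95955998e-03 -9.49679897e+01]
[[284. 188.]
 [351. 187.]
 [218. 188.]
 [284. 192.]]
[[0, 114, 168], [0, 113, 174], [2, 120, 247], [2, 129, 247]]
keeper90 world [655.5 218.1] [97.2 79.6] 79.0
keeper90 world [406.  239.2] [79.6 98.5] 1.1
keeper120 world [473.7 264.3] [28.5 16.8] 87.5
keeper120 world [404.1 229.9] [113.1  81.2] 88.2
keeper120 world [653.9 210.1] [113.6  79.6] 79.0
keeper120 world [424.7 -26.2] [ 7.8 34.9] 85.0
```

Run:
```python
from w import *
import pickle
c=r.capture("wrist"); h=hsv(c); pickle.dump(c,open("w8.pkl","wb"))
for col in(230,250,270,284,300,320,340): print(col,[h[rw,col,2] for rw in range(150,226,5)],[h[rw,col,1] for rw in range(150,226,5)])
k=np.zeros_like(h[:,:,2]); k[140:235,195:375]=cv2.inRange(h,(0,0,0),(179,255,200))[140:235,195:375]
for q in cv2.findContours(k,cv2.RETR_EXTERNAL,cv2.CHAIN_APPROX_NONE)[0]:
    if len(q)>20: print(cv2.boundingRect(q),cv2.minAreaRect(np.array([ray(c,u[0],.010)[:2]*1000 for u in q],np.float32)))
```

```text
230 [np.uint8(247), np.uint8(247), np.uint8(247), np.uint8(247), np.uint8(247), np.uint8(247), np.uint8(177), np.uint8(179), np.uint8(180), np.uint8(180), np.uint8(247), np.uint8(247), np.uint8(247), np.uint8(247), np.uint8(247), np.uint8(247)] [np.uint8(131), np.uint8(130), np.uint8(129), np.uint8(129), np.uint8(127), np.uint8(128), np.uint8(128), np.uint8(121), np.uint8(118), np.uint8(113), np.uint8(124), np.uint8(118), np.uint8(116), np.uint8(115), np.uint8(114), np.uint8(113)]
250 [np.uint8(247), np.uint8(247), np.uint8(247), np.uint8(247), np.uint8(247), np.uint8(246), np.uint8(171), np.uint8(174), np.uint8(175), np.uint8(177), np.uint8(247), np.uint8(247), np.uint8(247), np.uint8(247), np.uint8(247), np.uint8(247)] [np.uint8(131), np.uint8(130), np.uint8(130), np.uint8(128), np.uint8(127), np.uint8(158), np.uint8(121), np.uint8(116), np.uint8(112), np.uint8(109), np.uint8(121), np.uint8(116), np.uint8(114), np.uint8(112), np.uint8(131), np.uint8(0)]
270 [np.uint8(247), np.uint8(247), np.uint8(247), np.uint8(247), np.uint8(247), np.uint8(246), np.uint8(166), np.uint8(169), np.ui
[... 2075 characters left out ...]
p.uint8(131), np.uint8(130), np.uint8(130), np.uint8(129), np.uint8(170), np.uint8(117), np.uint8(117), np.uint8(115), np.uint8(138), np.uint8(126), np.uint8(126), np.uint8(125), np.uint8(124), np.uint8(124), np.uint8(123)]
(219, 176, 131, 26) ((518.1513061523438, 104.29513549804688), (28.779001235961914, 152.44432067871094), 86.55660247802734)
(305, 140, 67, 6) ((452.78265380859375, 55.59620666503906), (5.270423412322998, 74.74636840820312), 83.55967712402344)
(268, 140, 32, 4) ((514.22607421875, 49.65831756591797), (3.316378355026245, 35.05447006225586), 84.99844360351562)
(214, 140, 15, 2) ((584.4010620117188, 42.4063835144043), (1.1036782264709473, 15.798373222351074), 84.99848937988281)
```

```bash
python3 -c "
from h import *
go(518.3,103,9,-94)"
```

```text
go [ -2.1   1.5 201. ] roll -0.018
```

Call:
{"fn": "send_rows", "kwargs": {"steps": [{"dp": [-1, 1, 60], "roll": -0.018, "jaw": 40}, {"dp": [-2, 1.5, 120], "roll": -0.018, "jaw": 40}, {"dp": [-2, 1.5, 165], "roll": -0.018, "jaw": 40}, {"dp": [-2, 1.5, 190], "roll": -0.018, "jaw": 40}, {"dp": [-2, 1.5, 199], "roll": -0.018, "jaw": 40}]}}

```text
time_s: 14.75
tcp_pos: [0.5177, 0.1023, 0.0093]
eef_rot: [179.9, -0.1, -94.0]
contact_force: [-0.3, 0.1, -0.2]
gripper_width: 0.0349
gripper_force: 0.0
```

Call:
{"fn": "send_rows", "kwargs": {"steps": [{"dp": [0, 0, 0], "roll": 0, "jaw": 0}, {"dp": [0, 0, 0], "roll": 0, "jaw": 0}, {"dp": [0, 0, 0], "roll": 0, "jaw": 0}, {"dp": [0, 0, 0], "roll": 0, "jaw": 0}]}}

```text
time_s: 15.25
tcp_pos: [0.5189, 0.1039, 0.0118]
eef_rot: [-179.9, 0.1, -93.9]
contact_force: [-0.9, -0.0, 7.3]
gripper_width: 0.012
gripper_force: 20.0
```

Call:
{"fn": "send_rows", "kwargs": {"steps": [{"dp": [0, 0, -2], "roll": 0, "jaw": 0}, {"dp": [0, 0, -30], "roll": 0, "jaw": 0}, {"dp": [0, 0, -85], "roll": 0, "jaw": 0}, {"dp": [0, 0, -110], "roll": 0, "jaw": 0}]}}

```text
time_s: 15.75
tcp_pos: [0.5193, 0.104, 0.1236]
eef_rot: [-179.8, 0.1, -93.9]
contact_force: [-0.6, 0.8, -1.8]
gripper_width: 0.0118
gripper_force: 20.0
```

```bash
python3 -c "
from h import *
s=r.get_state(); print(s['contact_force'],s['gripper_width'],s['gripper_force'])
go(541.5,-197.8,120,-164.8)"
```

```text
[-0.58423459  0.75036794 -1.78021062] 0.01180132422240441 19.999778866767883
go [299.6 -42.6   3.6] roll 1.238
```

Call:
{"fn": "send_rows", "kwargs": {"steps": [{"dp": [43, -6, 0], "roll": 0.17, "jaw": 0}, {"dp": [86, -12, 0], "roll": 0.34, "jaw": 0}, {"dp": [129, -18, 0], "roll": 0.51, "jaw": 0}, {"dp": [172, -24, 0], "roll": 0.68, "jaw": 0}, {"dp": [215, -30, 0], "roll": 0.85, "jaw": 0}]}}

```text
time_s: 16.38
tcp_pos: [0.5334, -0.1143, 0.1208]
eef_rot: [-180.0, 0.0, -142.9]
contact_force: [0.2, 0.9, 0.4]
gripper_width: 0.0117
gripper_force: 20.0
```

```bash
python3 -c "
from h import *
go(541.5,-197.8,100,-164.8)"
```

```text
go [ 43.9 -71.5  20.8] roll 0.382
```

Call:
{"fn": "send_rows", "kwargs": {"steps": [{"dp": [22, -36, 0], "roll": 0.17, "jaw": 0}, {"dp": [44, -71.5, 10], "roll": 0.3, "jaw": 0}, {"dp": [44, -71.5, 20], "roll": 0.382, "jaw": 0}, {"dp": [44, -71.5, 20], "roll": 0.382, "jaw": 0}, {"dp": [44, -71.5, 20], "roll": 0.382, "jaw": 0}]}}

```text
time_s: 17.0
tcp_pos: [0.5422, -0.1963, 0.101]
eef_rot: [-180.0, 0.0, -164.3]
contact_force: [0.4, 0.2, -0.4]
gripper_width: 0.0121
gripper_force: 20.0
```

Run:
```python
from w import *
import pickle
s=r.get_state(); print(s["tcp_pos"],s["eef_rot"])
for n in("wrist","top"):
    c=r.capture(n); pickle.dump(c,open(n+"9.pkl","wb")); cv2.imwrite(f"pics/{n}9.png",c["image"]); h=hsv(c)
    zk=.010+s["tcp_pos"][2]-.0115
    rects(c,cv2.inRange(h,(0,0,0),(179,120,75)),world(0,28,zk*1e3),110,zk,n+" keeper",40)
    rects(c,cv2.inRange(h,(3,100,90),(25,255,255)),world(-40,28,23),35,.023,n+" float")
go(541.5,-197.8,42,-164.8)
```

```text
[ 0.54218811 -0.19627415  0.10098767] [-1.79989923e+02  1.54978036e-02 -1.64344025e+02]
wrist keeper tray [64.4 27.6] [ 15.9 136.7] 15.6
wrist keeper tray [38.8 51.3] [11.5  5.4] 17.6
wrist keeper tray [40.8  7.7] [14.9  5.4] 14.2
wrist keeper tray [39.5 40.6] [17.   4.1] 16.7
wrist keeper tray [39.7 18.8] [17.   4.7] 14.6
wrist keeper tray [29.1 75.5] [30.2 35.5] 15.6
wrist keeper tray [17.6 25.5] [ 60.9 128.8] 15.6
wrist float tray [-35.1  40.9] [7.7 0.8] 16.4
wrist float tray [-41.3  22.7] [25.1 18.6] 15.7
wrist float tray [-47.3   1.5] [36.   1.5] 13.9
top keeper tray [  2.4 -87.1] [40.  37.3] 16.3
top keeper tray [29.1  2.7] [249.4 154.7] 85.7
top keeper tray [-12.5 227.8] [407.2 166.5] 0.5
top keeper tray [ 140.5 -131.7] [128.5  98.8] 42.6
top float tray [-65.2 119.2] [23.4 82.1] 89.5
top float tray [-40.3  26.7] [25.9 31.7] 16.3
top float tray [-72.8  23.3] [116.7 146.3] 0.3
go [ 1.3 -1.4 59.2] roll 0.008
```

Call:
{"fn": "send_rows", "kwargs": {"steps": [{"dp": [0.5, -1.4, 20], "roll": 0.008, "jaw": 0}, {"dp": [0.5, -1.4, 38], "roll": 0.008, "jaw": 0}, {"dp": [0.5, -1.4, 50], "roll": 0.008, "jaw": 0}, {"dp": [0.5, -1.4, 56], "roll": 0.008, "jaw": 0}, {"dp": [0.5, -1.4, 57], "roll": 0.008, "jaw": 0}]}}

```text
time_s: 17.73
tcp_pos: [0.5421, -0.198, 0.0436]
eef_rot: [-180.0, -0.0, -164.9]
contact_force: [0.5, -0.1, -0.1]
gripper_width: 0.0117
gripper_force: 20.0
```

Call:
{"fn": "send_rows", "kwargs": {"steps": [{"dp": [0, 0, 1.5], "roll": 0, "jaw": 0}, {"dp": [0, 0, 2], "roll": 0, "jaw": 0}, {"dp": [0, 0, 2], "roll": 0, "jaw": 0}]}}

```text
time_s: 18.1
tcp_pos: [0.5421, -0.1981, 0.0418]
eef_rot: [-180.0, 0.0, -164.9]
contact_force: [-0.5, 0.4, -1.3]
gripper_width: 0.0118
gripper_force: 20.0
```

Call:
{"fn": "send_rows", "kwargs": {"steps": [{"dp": [0, 0, 1], "roll": 0, "jaw": 0}, {"dp": [0, 0, 1.5], "roll": 0, "jaw": 0}, {"dp": [0, 0, 1.5], "roll": 0, "jaw": 0}]}}

```text
time_s: 18.48
tcp_pos: [0.5419, -0.1981, 0.04]
eef_rot: [180.0, -0.0, -164.9]
contact_force: [-0.2, 0.3, -0.0]
gripper_width: 0.0118
gripper_force: 20.0
```

Call:
{"fn": "send_rows", "kwargs": {"steps": [{"dp": [0, 0, 1], "roll": 0, "jaw": 0}, {"dp": [0, 0, 1], "roll": 0, "jaw": 0}]}}

```text
time_s: 18.73
tcp_pos: [0.542, -0.1981, 0.0398]
eef_rot: [-180.0, 0.0, -164.9]
contact_force: [-2.3, 1.2, 6.6]
gripper_width: 0.0116
gripper_force: 20.0
```

Call:
{"fn": "send_rows", "kwargs": {"steps": [{"dp": [0, 0, 0], "roll": 0, "jaw": 40}, {"dp": [0, 0, 0], "roll": 0, "jaw": 40}, {"dp": [0, 0, 0], "roll": 0, "jaw": 40}, {"dp": [0, 0, -3], "roll": 0, "jaw": 40}, {"dp": [0, 0, -45], "roll": 0, "jaw": 40}]}}

```text
time_s: 19.35
tcp_pos: [0.5397, -0.1978, 0.0819]
eef_rot: [179.9, -0.3, -165.0]
contact_force: [1.1, 1.0, 0.4]
gripper_width: 0.0349
gripper_force: 0.0
```

Call:
{"fn": "send_rows", "kwargs": {"steps": [{"dp": [0, 0, -60], "roll": 0, "jaw": 57}, {"dp": [0, 0, -120], "roll": 0, "jaw": 57}, {"dp": [0, 0, -170], "roll": 0, "jaw": 57}, {"dp": [0, 0, -170], "roll": 0, "jaw": 57}]}}

```text
time_s: 19.85
tcp_pos: [0.5441, -0.1986, 0.2593]
eef_rot: [-179.8, 0.5, -164.9]
contact_force: [-0.1, -0.2, -2.1]
gripper_width: 0.05
gripper_force: 0.0
```

Run:
```python
from w import *
s=r.get_state(); print(s["tcp_pos"])
for n in("wrist","side"):
    c=r.capture(n); cv2.imwrite(f"pics/{n}10.png",c["image"]); h=hsv(c)
    B=cv2.inRange(h,(0,0,0),(179,255,90)); O=cv2.inRange(h,(3,100,90),(25,255,255))
    print(n,proj(c,[world(0,-50,38),world(0,106,38),world(0,28,64)]).round())
    for v in(70,110,150): rects(c,cv2.inRange(h,(0,0,0),(179,255,v)),world(0,28,38),90 if n=="wrist" else 45,.038,n+f" keeper{v}",50)
    rects(c,O,world(-40,28,23),60,.023,n+" float",20)
go(544.3,186.2,200,-55.5)
```

```text
[ 0.54405858 -0.19857081  0.25925825]
wrist [[220. 180.]
 [347. 180.]
 [284. 184.]]
wrist keeper110 tray [101.   26.2] [ 35.5 238.4] 15.2
wrist keeper110 tray [-0.8 74.3] [22.4 59.7] 15.1
wrist keeper110 tray [ 0.3 -6.2] [26.2 84.1] 13.8
wrist keeper150 tray [100.3  26.2] [ 36.9 238.4] 15.2
wrist keeper150 tray [-2.  28.6] [ 36.6 156.8] 18.5
wrist float tray [30.  27.7] [ 9.4 27.4] 15.1
wrist float tray [-38.   40.2] [11.   1.3] 15.6
wrist float tray [-41.6  19.7] [23.2 10. ] 15.0
wrist float tray [-86.5  -1.1] [35.6  3.6] 14.1
wrist float tray [-109.1   70.6] [ 3.3 53.5] 15.1
wrist float tray [-109.3  -26.2] [ 3.3 35.8] 15.1
side [[302. 165.]
 [289. 196.]
 [296. 171.]]
side keeper70 tray [-0.6 28.6] [ 30.5 148.1] 19.3
side keeper70 tray [ -65.1 -161.1] [103.  221.1] 1.0
side keeper110 tray [-113.2   59.1] [  9.4 165.6] 13.7
side keeper110 tray [-5.1 48.5] [ 47.9 194. ] 16.6
side keeper110 tray [ -61.3 -153.1] [112.3 238. ] 0.1
side keeper110 tray [ 78.1 -83.1] [ 60.  342.6] 4.3
side keeper110 tray [ 143.7 -141.4] [ 28.2 168.3] 0.7
side keeper150 tray [  4.8 -14.6] [282.6 460.9] 28.9
side float tray [40.  26.9] [27.7 55.8] 24.6
side float tray [-41.3   9.6] [31.7 88.9] 15.0
side float tray [-62.3  98.7] [322.4 329.5] 28.9
side float tray [-84.2 -88.9] [47.4 47.1] 11.4
side float tray [-135.9 -291.7] [ 66.5 184.8] 19.7
side float tray [  29. -133.] [285.7 419.6] 32.4
go [-102.1  370.3   54.5] roll -1.91
```

The keeper lies at tray (0, 28.6) and is aligned. Next is the bracket.

Call:
{"fn": "send_rows", "kwargs": {"steps": [{"dp": [-12, 43, 0], "roll": -0.18, "jaw": 57}, {"dp": [-24, 86, 0], "roll": -0.36, "jaw": 57}, {"dp": [-36, 129, 0], "roll": -0.54, "jaw": 57}, {"dp": [-48, 172, 0], "roll": -0.72, "jaw": 57}, {"dp": [-60, 215, 0], "roll": -0.9, "jaw": 57}]}}

```text
time_s: 20.58
tcp_pos: [0.5431, 0.0264, 0.2525]
eef_rot: [179.9, -0.1, -113.0]
contact_force: [1.6, 0.4, 0.6]
gripper_width: 0.0501
gripper_force: 0.0
```

```bash
python3 -c "
from h import *
go(544.3,186.2,200,-55.5)"
```

```text
go [-147.5   61.4   52.5] roll -1.004
```

Call:
{"fn": "send_rows", "kwargs": {"steps": [{"dp": [-30, 12, 10], "roll": -0.18, "jaw": 57}, {"dp": [-60, 25, 20], "roll": -0.36, "jaw": 57}, {"dp": [-90, 38, 30], "roll": -0.54, "jaw": 57}, {"dp": [-120, 50, 40], "roll": -0.72, "jaw": 57}, {"dp": [-147.5, 61.4, 50], "roll": -0.9, "jaw": 57}]}}

```text
time_s: 21.2
tcp_pos: [0.5453, 0.1856, 0.202]
eef_rot: [179.8, -0.0, -61.5]
contact_force: [-0.1, -0.4, 0.3]
gripper_width: 0.05
gripper_force: 0.0
```

Call:
{"fn": "send_rows", "kwargs": {"steps": [{"dp": [0, 0, 0], "roll": -0.104, "jaw": 57}, {"dp": [0, 0, 0], "roll": -0.104, "jaw": 57}, {"dp": [0, 0, 0], "roll": -0.104, "jaw": 57}]}}

```text
time_s: 21.58
tcp_pos: [0.5459, 0.1844, 0.2034]
eef_rot: [179.9, -0.0, -56.0]
contact_force: [-0.1, -1.2, 0.2]
gripper_width: 0.05
gripper_force: 0.0
```

Run:
```python
from w import *
s=r.get_state(); print(s["tcp_pos"],s["eef_rot"],s["joints"])
c=r.capture("wrist"); cv2.imwrite("pics/w11.png",c["image"]); h=hsv(c)
k=np.zeros_like(h[:,:,0]); k[60:270,150:420]=cv2.inRange(h,(0,0,110),(179,75,255))[60:270,150:420]
print(proj(c,[[.504,.224,.012],[.571,.1486,.012],[.556,.199,.012]]).round())
for q in cv2.findContours(k,cv2.RETR_EXTERNAL,cv2.CHAIN_APPROX_NONE)[0]:
    if len(q)<60: continue
    P=np.array([ray(c,u[0],.012)[:2]*1000 for u in q],np.float32); rc=cv2.minAreaRect(P)
    print(rc,cv2.boundingRect(q)); print(np.round(cv2.approxPolyDP(P,6,True).reshape(-1,2)).tolist())
```

```text
[0.5458932  0.18444979 0.20343757] [ 1.79932102e+02 -1.03545696e-03 -5.60064885e+01] [ 3.81093260e+01  1.19590990e+01 -1.33311254e+01 -4.24515049e-03
 -6.47775726e+01 -4.11400387e+00]
[[293. 235.]
 [282. 150.]
 [268. 194.]]
((423.1404113769531, 202.10580444335938), (45.053958892822266, 34.774417877197266), 39.64836120605469) (339, 244, 39, 26)
[[451.0, 204.0], [421.0, 222.0], [395.0, 201.0], [430.0, 188.0]]
((575.9003295898438, 306.3987121582031), (47.86835861206055, 32.69587707519531), 33.962337493896484) (187, 244, 39, 26)
[[564.0, 281.0], [586.0, 294.0], [588.0, 331.0], [553.0, 311.0]]
((556.29736328125, 198.86602783203125), (62.486488342285156, 100.90898895263672), 33.97103500366211) (242, 149, 54, 87)
[[559.0, 141.0], [580.0, 157.0], [541.0, 215.0], [567.0, 234.0], [552.0, 257.0], [504.0, 223.0]]
((646.822021484375, 134.08815002441406), (30.9719295501709, 31.4235782623291), 32.26663589477539) (216, 82, 30, 32)
[[660.0, 124.0], [663.0, 138.0], [653.0, 149.0], [633.0, 143.0], [636.0, 121.0]]
```

```bash
python3 -c "
from h import *
go(544.4,186.1,6,-56)"
```

```text
go [ -2.3   0.4 197.7] roll 0.0
```

Call:
{"fn": "send_rows", "kwargs": {"steps": [{"dp": [-1.5, 0.4, 60], "roll": 0, "jaw": 57}, {"dp": [-1.5, 0.4, 120], "roll": 0, "jaw": 57}, {"dp": [-1.5, 0.4, 165], "roll": 0, "jaw": 57}, {"dp": [-1.5, 0.4, 190], "roll": 0, "jaw": 57}, {"dp": [-1.5, 0.4, 195], "roll": 0, "jaw": 57}]}}

```text
time_s: 22.25
tcp_pos: [0.5441, 0.1848, 0.0074]
eef_rot: [179.8, -0.0, -56.0]
contact_force: [-0.4, -0.3, 0.8]
gripper_width: 0.0501
gripper_force: 0.0
```

Call:
{"fn": "send_rows", "kwargs": {"steps": [{"dp": [0, 0, 2], "roll": 0, "jaw": 57}, {"dp": [0, 0, 4], "roll": 0, "jaw": 57}, {"dp": [0, 0, 4], "roll": 0, "jaw": 57}]}}

```text
time_s: 22.62
tcp_pos: [0.5455, 0.1862, 0.006]
eef_rot: [-179.9, 0.0, -55.9]
contact_force: [-0.2, -0.1, -0.1]
gripper_width: 0.0499
gripper_force: 0.0
```

Call:
{"fn": "send_rows", "kwargs": {"steps": [{"dp": [-1, 0, 2], "roll": 0, "jaw": 57}, {"dp": [-1, 0, 4], "roll": 0, "jaw": 57}, {"dp": [-1, 0, 4], "roll": 0, "jaw": 57}]}}

```text
time_s: 23.0
tcp_pos: [0.5443, 0.1867, 0.0009]
eef_rot: [180.0, -0.0, -55.9]
contact_force: [0.4, -0.5, -0.2]
gripper_width: 0.05
gripper_force: 0.0
```

Call:
{"fn": "send_rows", "kwargs": {"steps": [{"dp": [0, 0, 1], "roll": 0, "jaw": 57}, {"dp": [0, 0, 2], "roll": 0, "jaw": 57}, {"dp": [0, 0, 2], "roll": 0, "jaw": 57}]}}

```text
time_s: 23.38
tcp_pos: [0.5444, 0.1867, -0.001]
eef_rot: [180.0, -0.0, -55.9]
contact_force: [-0.6, -1.2, 0.3]
gripper_width: 0.0495
gripper_force: 0.0
```

Call:
{"fn": "send_rows", "kwargs": {"steps": [{"dp": [0, 0, 0], "roll": 0, "jaw": 0}, {"dp": [0, 0, 0], "roll": 0, "jaw": 0}, {"dp": [0, 0, 0], "roll": 0, "jaw": 0}, {"dp": [0, 0, 0], "roll": 0, "jaw": 0}], "newtons": 30}}

```text
time_s: 23.88
tcp_pos: [0.5444, 0.1867, -0.0009]
eef_rot: [180.0, -0.0, -55.8]
contact_force: [-1.1, 0.1, 0.3]
gripper_width: 0.0254
gripper_force: 30.0
```

Call:
{"fn": "send_rows", "kwargs": {"steps": [{"dp": [0, 0, -8], "roll": 0, "jaw": 0}, {"dp": [0, 0, -45], "roll": 0, "jaw": 0}, {"dp": [0, 0, -95], "roll": 0, "jaw": 0}, {"dp": [0, 0, -115], "roll": 0, "jaw": 0}]}}

```text
time_s: 24.38
tcp_pos: [0.5458, 0.1875, 0.1178]
eef_rot: [-179.7, -0.0, -55.8]
contact_force: [-0.1, 0.3, -1.5]
gripper_width: 0.0256
gripper_force: 30.0
```

```bash
python3 -c "
from h import *
print(r.get_state()['gripper_width'],r.get_state()['contact_force'])
go(483.6,-305.3,115,-74.8)"
```

```text
0.025634474004660845 [-0.10030428  0.32077439 -1.45475771]
go [372.8 328.2   2.8] roll 0.331
```

Call:
{"fn": "send_rows", "kwargs": {"steps": [{"dp": [40, 35, 0], "roll": 0.03, "jaw": 0}, {"dp": [80, 70, 0], "roll": 0.06, "jaw": 0}, {"dp": [120, 105, 0], "roll": 0.1, "jaw": 0}, {"dp": [160, 141, 0], "roll": 0.15, "jaw": 0}, {"dp": [200, 176, 0], "roll": 0.2, "jaw": 0}]}}

```text
time_s: 25.0
tcp_pos: [0.5107, -0.0791, 0.1148]
eef_rot: [-179.9, -0.0, -67.4]
contact_force: [0.7, -0.2, -1.6]
gripper_width: 0.0253
gripper_force: 30.0
```

```bash
python3 -c "
from h import *
go(483.6,-305.3,115,-74.8)"
```

```text
go [198.4 112.   -0.2] roll 0.129
```

Call:
{"fn": "send_rows", "kwargs": {"steps": [{"dp": [48, 27, 0], "roll": 0.05, "jaw": 0}, {"dp": [96, 54, 0], "roll": 0.1, "jaw": 0}, {"dp": [146, 82, 0], "roll": 0.129, "jaw": 0}, {"dp": [198, 112, 0], "roll": 0.129, "jaw": 0}, {"dp": [198, 112, 0], "roll": 0.129, "jaw": 0}]}}

```text
time_s: 25.62
tcp_pos: [0.4829, -0.307, 0.1141]
eef_rot: [180.0, -0.0, -75.0]
contact_force: [0.4, 0.7, -1.2]
gripper_width: 0.0255
gripper_force: 30.0
```

Call:
{"fn": "send_rows", "kwargs": {"steps": [{"dp": [0, 0, 40], "roll": 0, "jaw": 0}, {"dp": [0, 0, 70], "roll": 0, "jaw": 0}, {"dp": [0, 0, 75], "roll": 0, "jaw": 0}, {"dp": [0, 0, 75], "roll": 0, "jaw": 0}]}}

```text
time_s: 26.12
tcp_pos: [0.4846, -0.3033, 0.0398]
eef_rot: [-180.0, -0.0, -74.7]
contact_force: [-0.6, -0.4, 0.1]
gripper_width: 0.0251
gripper_force: 30.0
```

Run:
```python
from w import *
s=r.get_state(); print(s["tcp_pos"],s["eef_rot"]); z=.012+s["tcp_pos"][2]+.0009
c=r.capture("wrist"); cv2.imwrite("pics/w12.png",c["image"]); h=hsv(c)
print("expected px",proj(c,[world(-97,-7,z*1e3),world(-71,-7,z*1e3),world(-37,-7,z*1e3),world(-37,-33,z*1e3)]).round().tolist())
rects(c,cv2.inRange(h,(0,0,90),(179,40,255)),world(-67,-30,z*1e3),70,z,"brk",60)
go(483.6,-305.3,3.1,-74.8)
```

```text
[ 0.48457879 -0.30325408  0.03976485] [-1.79994596e+02 -1.91214335e-02 -7.46529182e+01]
expected px [[309.0, 347.0], [263.0, 347.0], [203.0, 347.0], [200.0, 306.0]]
brk tray [-65.8  10.3] [81.1  9. ] 15.3
brk tray [-81.8 -10.9] [40.3  9.2] 15.3
brk tray [-77.3 -46.2] [55.3 50. ] 15.3
go [ 1.4  1.9 37.2] roll 0.002
```

Run:
```python
from w import *
s=r.get_state(); z=.012+s["tcp_pos"][2]+.0009
c=r.capture("wrist"); h=hsv(c)
p=proj(c,[world(-84,-107,z*1e3),world(-97,-90,z*1e3),world(-71,-90,z*1e3),world(-84,-90,z*1e3)]); print(p.round().tolist())
y=int(p[3][1]); e=p[0]; x=int(p[3][0])
print("along end rows",[(rw,h[rw,x-14].tolist()) for rw in range(int(e[1])-16,int(e[1])+17,2)])
print("across cols",y,[(cl,h[y,cl].tolist()) for cl in list(range(int(min(p[1][0],p[2][0]))-12,int(min(p[1][0],p[2][0]))+13,2))+list(range(int(max(p[1][0],p[2][0]))-12,int(max(p[1][0],p[2][0]))+13,2))])
```

```text
[[288.0, 171.0], [314.0, 205.0], [262.0, 205.0], [288.0, 205.0]]
along end rows [(155, [19, 47, 185]), (157, [160, 5, 158]), (159, [165, 3, 158]), (161, [165, 3, 158]), (163, [150, 3, 158]), (165, [150, 3, 158]), (167, [150, 3, 159]), (169, [150, 3, 159]), (171, [165, 3, 161]), (173, [15, 3, 182]), (175, [15, 2, 221]), (177, [30, 1, 240]), (179, [0, 1, 241]), (181, [0, 1, 241]), (183, [0, 1, 241]), (185, [0, 1, 241]), (187, [0, 1, 241])]
across cols 205 [(249, [130, 5, 161]), (251, [120, 5, 162]), (253, [128, 6, 163]), (255, [130, 4, 172]), (257, [30, 1, 231]), (259, [0, 1, 242]), (261, [0, 0, 243]), (263, [0, 1, 243]), (265, [0, 1, 243]), (267, [0, 1, 243]), (269, [0, 0, 241]), (271, [0, 1, 240]), (273, [0, 0, 199]), (301, [30, 1, 243]), (303, [0, 1, 243]), (305, [0, 1, 242]), (307, [15, 2, 232]), (309, [150, 1, 176]), (311, [150, 3, 164]), (313, [150, 3, 164]), (315, [150, 3, 164]), (317, [150, 3, 163]), (319, [150, 3, 162]), (321, [0, 10, 155]), (323, [9, 87, 179]), (325, [10, 102, 187])]
```

Call:
{"fn": "send_rows", "kwargs": {"steps": [{"dp": [1.7, 2.5, 12], "roll": 0.002, "jaw": 0}, {"dp": [1.7, 2.5, 20], "roll": 0.002, "jaw": 0}, {"dp": [1.7, 2.5, 22], "roll": 0.002, "jaw": 0}, {"dp": [1.7, 2.5, 22], "roll": 0.002, "jaw": 0}]}}

```text
time_s: 26.72
tcp_pos: [0.482, -0.3058, 0.0168]
eef_rot: [180.0, 0.0, -74.8]
contact_force: [0.4, -0.8, -0.9]
gripper_width: 0.0252
gripper_force: 30.0
```

Run:
```python
from w import *
s=r.get_state(); print(s["tcp_pos"]); z=.012+s["tcp_pos"][2]+.0009
c=r.capture("wrist"); h=hsv(c)
p=proj(c,[world(-84,-107,z*1e3),world(-97,-90,z*1e3),world(-71,-90,z*1e3),world(-84,-90,z*1e3)]); print(p.round(1).tolist())
x=int(p[3][0])-14; y=int(p[3][1])
b=(h[:,:,2]>205)&(h[:,:,1]<30)
rows=[rw for rw in range(int(p[0][1])-14,y) if b[rw,x]]; cols=[cl for cl in range(int(p[2][0])-14,int(p[1][0])+14) if b[y,cl]]
print("end row",rows[:3],"cols",cols[0],cols[-1])
go(483.6,-305.3,3.1,-74.8)
```

```text
[ 0.48201601 -0.30578585  0.01683099]
[[280.3, 174.0], [306.4, 207.9], [254.3, 207.9], [280.3, 207.9]]
end row [174, 175, 176] cols 256 308
go [-0.1 -1.5 13.9] roll -0.0
```

Call:
{"fn": "send_rows", "kwargs": {"steps": [{"dp": [0, -0.3, 5], "roll": 0, "jaw": 0}, {"dp": [0, -0.3, 9], "roll": 0, "jaw": 0}, {"dp": [0, -0.3, 12], "roll": 0, "jaw": 0}, {"dp": [0, -0.3, 12.5], "roll": 0, "jaw": 0}, {"dp": [0, -0.3, 12.5], "roll": 0, "jaw": 0}]}}

```text
time_s: 27.4
tcp_pos: [0.4824, -0.3057, 0.0045]
eef_rot: [180.0, -0.0, -74.8]
contact_force: [-0.1, 0.4, -0.9]
gripper_width: 0.0253
gripper_force: 30.0
```

Call:
{"fn": "send_rows", "kwargs": {"steps": [{"dp": [0, 0, 1], "roll": 0, "jaw": 0}, {"dp": [0, 0, 1], "roll": 0, "jaw": 0}]}}

```text
time_s: 27.65
tcp_pos: [0.4824, -0.3057, 0.0036]
eef_rot: [-180.0, -0.0, -74.8]
contact_force: [0.2, -0.4, -1.8]
gripper_width: 0.0254
gripper_force: 30.0
```

Call:
{"fn": "send_rows", "kwargs": {"steps": [{"dp": [0, 0, 0.6], "roll": 0, "jaw": 0}, {"dp": [0, 0, 0.6], "roll": 0, "jaw": 42}, {"dp": [0, 0, 0.6], "roll": 0, "jaw": 42}, {"dp": [0, 0, 0.6], "roll": 0, "jaw": 42}]}}

```text
time_s: 28.15
tcp_pos: [0.4825, -0.3057, 0.0031]
eef_rot: [-180.0, -0.0, -74.8]
contact_force: [-0.0, -0.9, 0.0]
gripper_width: 0.0368
gripper_force: 0.0
```

Call:
{"fn": "send_rows", "kwargs": {"steps": [{"dp": [0, 0, -6], "roll": 0, "jaw": 42}, {"dp": [0, 0, -40], "roll": 0, "jaw": 42}, {"dp": [0, 0, -100], "roll": 0, "jaw": 42}, {"dp": [40, 0, -160], "roll": 0, "jaw": 42}, {"dp": [60, 0, -220], "roll": 0, "jaw": 42}]}}

```text
time_s: 28.78
tcp_pos: [0.497, -0.3608, 0.2158]
eef_rot: [-180.0, -0.0, -74.8]
contact_force: [1.5, -0.9, -1.0]
gripper_width: 0.037
gripper_force: 0.0
```

Call:
{"fn": "send_rows", "kwargs": {"steps": [{"dp": [0, 0, 0], "roll": 0, "jaw": 42}, {"dp": [0, 0, 0], "roll": 0, "jaw": 42}]}}

```text
time_s: 29.02
tcp_pos: [0.4968, -0.3599, 0.2135]
eef_rot: [-180.0, 0.0, -74.9]
contact_force: [-0.5, 0.5, -1.2]
gripper_width: 0.0372
gripper_force: 0.0
```

Run:
```python
from w import *
print(r.get_state()["tcp_pos"])
for n in("wrist","side","top"):
    c=r.capture(n); cv2.imwrite(f"pics/{n}13.png",c["image"]); h=hsv(c)
    rects(c,cv2.inRange(h,(0,0,205),(179,30,255)),world(-67,-57,16),60 if n=="wrist" else 25,.016,n+" brk",25)
    rects(c,cv2.inRange(h,(0,0,0),(179,255,110 if n=="wrist" else 70)),world(0,28,38),110 if n=="wrist" else 40,.038,n+" keeper",30)
    rects(c,cv2.inRange(h,(3,100,90),(18,255,255)),world(0,28,23),90 if n=="wrist" else 30,.023,n+" float",15)
```

```text
[ 0.49676265 -0.35991819  0.21346624]
wrist brk tray [-50.9 -66.1] [111.6 101.3] 15.2
wrist keeper tray [-26.  32.] [16.9 37.8] 12.6
wrist keeper tray [-32.1 -33.4] [11.8 14.8] 38.4
wrist keeper tray [-128.1  -40.7] [ 3.5 27.5] 16.8
wrist keeper tray [ 6.1 24.2] [281.4 179.4] 15.2
wrist float tray [-37.5  29.9] [31.7 14. ] 56.9
side brk tray [-69.4 -21.1] [ 63.1 165.7] 17.9
side keeper tray [ 0.7 28.7] [ 29.9 148.3] 17.9
side keeper tray [ -43.3 -200.5] [62.2 52.9] 28.9
side float tray [ -1.6 147.1] [105.9  25.1] 28.9
side float tray [-40.5  25.1] [25.4 58.9] 21.5
side float tray [40.  26.9] [27.7 55.8] 24.6
side float tray [ 30.3 -96.4] [177.1  82.4] 28.9
top keeper tray [-29.6 117.9] [ 15.2 104.1] 69.2
```

Run:
```python
from w import *
c=r.capture("wrist"); h=hsv(c)
def line(nm,P):
    print(nm,[(v,*h[int(round(q[1])),int(round(q[0]))].tolist()) for v,p in P for q in proj(c,p)])
line("x@y-80",[(x,world(x,-80,16)) for x in range(-106,-58,3)])
line("y@x-84",[(y,world(-84,y,16)) for y in list(range(-116,-98,2))+list(range(-16,0,2))])
line("x@y-20",[(x,world(x,-20,16)) for x in range(-46,-26,2)])
```

```text
x@y-80 [(-106, 0, 2, 230), (-103, 150, 1, 241), (-100, 0, 0, 241), (-97, 0, 0, 247), (-94, 0, 0, 247), (-91, 0, 0, 247), (-88, 0, 0, 247), (-85, 0, 0, 247), (-82, 0, 0, 247), (-79, 0, 0, 247), (-76, 0, 0, 247), (-73, 0, 0, 247), (-70, 120, 1, 244), (-67, 120, 1, 241), (-64, 120, 1, 241), (-61, 120, 1, 241)]
y@x-84 [(-116, 26, 106, 244), (-114, 30, 49, 247), (-112, 29, 61, 247), (-110, 22, 57, 228), (-108, 10, 4, 216), (-106, 0, 0, 247), (-104, 0, 0, 247), (-102, 0, 0, 247), (-100, 0, 0, 247), (-16, 80, 4, 195), (-14, 20, 5, 151), (-12, 23, 7, 147), (-10, 20, 5, 151), (-8, 15, 7, 154), (-6, 0, 3, 157), (-4, 15, 3, 158), (-2, 15, 3, 159)]
x@y-20 [(-46, 0, 0, 247), (-44, 0, 0, 247), (-42, 20, 4, 216), (-40, 10, 13, 115), (-38, 12, 11, 113), (-36, 12, 11, 111), (-34, 12, 11, 111), (-32, 12, 12, 109), (-30, 10, 14, 108), (-28, 12, 12, 106)]
```

```bash
python3 -c "
from plant import r
print(r.close_job())"
```

```text
the job is handed in; nothing more can be done
None
```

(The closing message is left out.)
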